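# Demould a formed sheet and hold it over the light pad

### The job

Free the formed plastic sheet from the dental forming unit: pull the ejector lever all the way down so that the pin pops up the sheet's tabbed corner, then ease the lever back up slowly, never letting it snap. Then take the sheet by its upright tab and peel it: tilt it by raising that corner well up while the opposite corner still rests on the plate, and only then lift it clear. Finish while holding it still, roughly level, centred over the light pad and about a hand's breadth (10 to 15 cm) above it; leave the other things on the table where they are.

Things in the scene. Friction and masses are not known exactly. Their poses are not given: they have to be found in the camera images.
- plate (a point): centre of the forming unit's plate top, on its surface, 50 mm above the table. Unit frame: z up, its front (-x) towards the robot, the lever on its +y side. The unit is a grey housing, 200 mm (x) by 330 mm (y), fixed to the table. A plaster model stands on the plate, under the formed sheet, reaching 22 mm above the plate
- catch (a point): one of three sprung steel rollers, 12 mm thick, up to 15 mm above the plate, that catch the sheet's edge: this one half-way along its -x edge, the others on its +x and +y edges, 37 mm from the far corner. Each lets go at about 10 N straight up; levered from the tab's corner, the last two need only about 3 N
- lever (a joint): ejector lever of the unit, rad: 0 at rest (up), grows to 1.05 as its bar is pulled to the unit's front (-x) and down. Spring return, about 3 N on the bar at the start to 8 N at the end; it snaps up if let go. It pushes a pin up under the tab's corner of the sheet, 18 mm per rad
- lever_bar (a point): middle of the lever's black grip bar: a round bar 16 mm thick, along the unit's y, 88 mm clear between the two lever arms; it is about 200 mm above the table at rest, 105 mm when fully pulled. It swings on a radius of 130 mm about lever_pivot; at rest the arms lean 70 degrees up from level, towards -x of the unit's frame
- lever_pivot (a point): centre of the lever's hinge, 78 mm above the table, hinge axis along the unit's y (same frame as plate)
- sheet_centre (a point): the formed sheet: white, stiff, 50 g, a square flange 124 by 124 mm, 4 mm thick, with a square hollow dome 68 mm wide rising to 33 mm above the underside. This point is the flange's centre, half-way up the flange. Sheet frame: z up, x and y along the flange's sides, as the unit's frame at the start
- tab (a point): where to grip the sheet: on its upright tab, in the corner at -x,-y of the sheet frame. The tab is 10 mm thick, 22 mm long along the flange's diagonal (towards the opposite corner) and stands 42 mm above the flange; grip it across its thickness. This point is in the tab, 32 mm above the flange's underside, 14 mm below the tab's top, 66 mm from the flange's centre
- tab_corner (a point): underside of the flange's corner next to the tab
- far_corner (a point): underside of the flange's opposite corner (+x,+y of the sheet frame)
- pad_top (a point): centre of the top of the inspection light pad: flat square, 170 mm wide, 22 mm high, white face in a grey frame, fixed to the table. Small loose bystanders (a plaster model, wax knife, jar, bottle, bowl, cup, mouse; at most 120 mm high) stand around the unit and the pad, at least 10 mm away from either, never between or on them
There are look-alikes about, which are no part of the job. Leave any pink look-alike of the part that bears sheet_centre alone.

How it is judged:
By the outcome, as a careful person would: the job done as asked, in the order asked, and still so for the second after the job is handed in, while the arm keeps its last pose, push and grip.
It also fails if it takes over 72 s, if anything falls off the work surface, if the arm or the gripper's body presses on something with over 40 N, if the wrist force passes 120 N, or if a joint passes its speed limit or range.

### The arm

A 6-joint arm with a two-finger parallel gripper is mounted at the origin on the work surface. World frame = base frame: x ahead of the robot, y to its left, z up, the work surface at z = 0. Lengths are in m, angles in rad, forces in N, time in s.
With the tool pointing down it reaches from about 0.35 to 0.95 m from the base axis. Payload 17.4 kg.
Tool frame: the origin (TCP) lies midway between the tips of the shut fingers; the grasp point (between the pads) lies behind it (grip_point_offset is the z of the grasp point in the tool frame, in m); z points along the fingers, y is the direction in which the jaws open and shut (so a half turn about z gives the same grasp; the last joint's range is limited). The gripper opens to 93 mm and grips with 3 to 60 N. Pads are 15 mm wide; open, the fingers measure 128 mm over their backs; the gripper's body (75 mm by 188 mm) begins 65 mm behind the grasp point.
Start: joints at [1.238, 0.116, 1.442, -0, 1.584, -0.038], TCP at [0.196, 0.646, 0.219] pointing down, gripper open.
Joint ranges: [-2.83, 2.83], [-0.83, 2.19], [0.07, 2.5], [-1.14, 4.28], [0.01, 3], [-2.97, 2.97]. Speed limits (rad/s): [1.89, 1.89, 2.22, 3.14, 3.14, 3.14].

### API

Orientations are given as a unit quaternion [x, y, z, w].
In Python, from workcell import read_state, get_image, calibration, job_done, grip_point_offset gives the robot as it stands. The module is installed in compiled form; this text tells all that it offers.
- The arm moves only by the tool send_rows, never from a script. Its argument "steps" is a list of rows, each an object of numbers: "x", "y", "z": the shift along the tool's x, y, z in m; "wx", "wy", "wz": the turn, a rotation vector about the tool's x, y, z in rad; "grip": the gripper command: -1 is fully open, 1 is shut, values between are in proportion. In form: [{"x": .., "y": .., "z": .., "wx": .., "wy": .., "wz": .., "grip": ..}, ...]. A call has 1 to 12 rows; each row shifts and turns the commanded pose from where the row before left it, along the tool's axes as they then stand; what a row does not reach is not made up. A row lasts 1/8 s, in which the tool goes at most 62.5 mm and 10.7 degrees, less where a joint would pass 70% of its speed; a pose out of reach is approached as far as the arm can. A call is refused whole if a number of a shift passes 0.0625 or a number of a turn 0.188, either way. A call with a gripper value outside its range is refused whole. The fingers move at their own pace and stop on an object; "grip_force" is the grip in N (left out, the last holds). Time passes only in rows, so rows that do not move let the fingers close. It gives the time, the measured TCP pose, the force and the opening at its end, in the units of the state.
- read_state(): the state, without advancing time (a new reading comes with each control period).
- get_image(name): name is "side" or "top"; returns (picture, depth): 480x640x3 uint8, red, green, blue; 480x640 float32, m along the optical axis (not along the pixel's ray), 0 where there is no reading.
- calibration(name): a dict with "camera_matrix" (3x3 intrinsics, pixels), "cam_to_world" (4x4, takes a point from camera to world coordinates). Camera axes: x right, y up, looking along -z (the intrinsics and any distortion apply to the point x, -y, -z); pixel columns grow to the right and rows downward; lengths in m; the calibration is good to about 2 mm. A picture is of the moment at which its call begins. calibration takes no time and is no camera call.
- job_done(): hands the job in, once; it reports no verdict.
The state is a dict: "t": time; "q": joint angles; "joint_velocities": joint speeds; "effort": joint torques, N m; "ee_pos": TCP position; "tcp_rot": TCP orientation; "ft_force": force on the tool from outside, world axes, zero at the start; "moment": the same for the moment, N m; "gripper_width": finger opening in m.
Only numpy, scipy, OpenCV 4.12 (cv2) and the standard library are available. Lean on these libraries where they do the work, as an engineer would, in place of code of your own. Each camera call takes 0.05 s, during which the arm holds its last target.

## Working session

There is one attempt and no reset: what is moved stays moved. The work goes in short steps, Python scripts to look and compute and a tool call to move; the robot and the scene stay as the last step left them, time stands still between calls to the robot, and variables do not carry over. Pictures are saved under pics/ and viewed, and the job is handed in when it is done.

Besides the shell and the picture viewer there is one more tool, called after "Request:" as name(argument=value, ...) on one line, values as JSON. send_rows: Moves the arm, as the interface text tells. Its arguments: {"type":"object","properties":{"steps":{"type":"array"},"grip_force":{"type":"number"}},"required":["steps"]}

```bash
mkdir -p pics; ls; cat > h.py <<'E'
import numpy as np, cv2
from workcell import *
def grab(n,tag):
    im,d=get_image(n); cv2.imwrite(f'pics/{tag}.png',im[:,:,::-1]); np.savez(f'{tag}.npz',im=im,d=d); return im,d
def pts(n,d):
    c=calibration(n);K=np.array(c['camera_matrix']);T=np.array(c['cam_to_world'])
    v,u=np.mgrid[0:480,0:640]
    p=np.stack([(u-K[0,2])/K[0,0]*d,-(v-K[1,2])/K[1,1]*d,-d],-1)
    return p@T[:3,:3].T+T[:3,3]
E
python3 - <<'E'
from h import *
print(read_state(),grip_point_offset)
for n in('top','side'):
    print(calibration(n)); grab(n,n+'0')
E
```

```text
pics
{'t': 0.0, 'q': array([ 1.23820617e+00,  1.16451604e-01,  1.44230288e+00, -5.70517849e-06,
        1.58398914e+00, -3.78158005e-02]), 'joint_velocities': array([-0.00059451, -0.00246864, -0.00090279, -0.00015242, -0.00026942,
       -0.00017329]), 'effort': array([ 2.93045981e-03, -7.21275258e+01, -6.22607517e+01,  7.81840598e-02,
        2.36950518e-02, -7.71795385e-05]), 'ee_pos': array([0.19605252, 0.6456724 , 0.21790501]), 'tcp_rot': array([ 1.46854152e-01,  9.89157989e-01, -5.66167476e-04, -1.03169450e-04]), 'ft_force': array([-0.59422346, -0.35072802, -0.0049679 ]), 'moment': array([ 0.00472718, -0.04975327,  0.00509006]), 'gripper_width': 0.09268954009249533} -0.0188
{'camera_matrix': array([[468.59494009,   0.        , 327.27462967],
       [  0.        , 468.59494009, 236.50567811],
       [  0.        ,   0.        ,   1.        ]]), 'cam_to_world': array([[-0.00967271,  0.99709294, -0.07557854,  0.43153213],
       [-0.99984493, -0.01075628, -0.01394314,  0.04778019],
       [-0.01471555,  0.07543195,  0.99704236,  1.24312101],
       [ 0.        ,  0.        ,  0.        ,  1.        ]])}
{'camera_matrix': array([[466.06455597,   0.        , 315.58820916],
       [  0.        , 466.06455597, 244.37659886],
       [  0.        ,   0.        ,   1.        ]]), 'cam_to_world': array([[ 0.960291  ,  0.21522687, -0.17753473,  0.29136237],
       [-0.27898306,  0.73366192, -0.61960361, -0.65344777],
       [-0.00310487,  0.64452896,  0.76457359,  1.04687594],
       [ 0.        ,  0.        ,  0.        ,  1.        ]])}
```

View pics/top0.png

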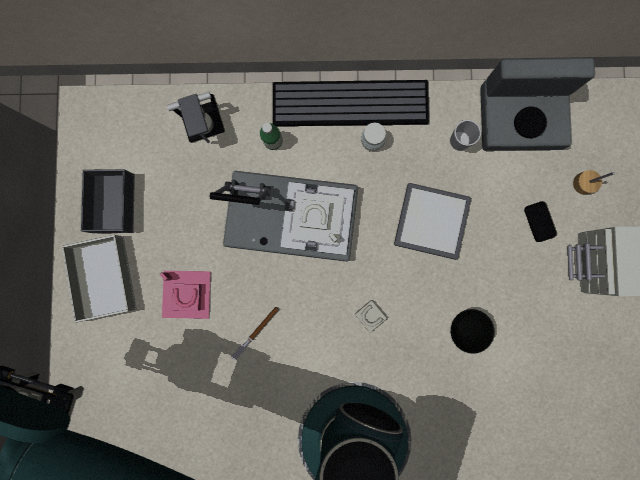

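View pics/side0.png

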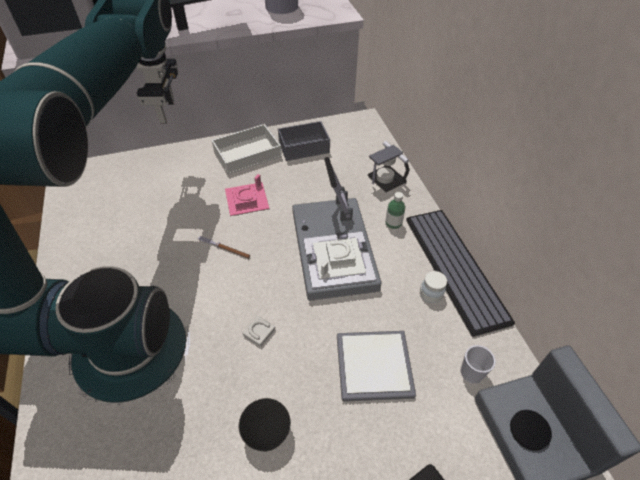

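The top view shows the forming unit at (292,216) with the white sheet at (316,217). The sheet's tab is at (335,238) and the lever bar at about (235,195). The light pad is at (433,221). The pink look-alike at (187,295) and the loose plaster model at (371,316) are not part of the job. I'll enlarge this area and measure.

```bash
python3 - <<'E'
from h import *
z=np.load('top0.npz');im,d=z['im'],z['d'];P=pts('top',d)
cv2.imwrite('pics/c1.png',cv2.resize(im[155:275,200:360,::-1],None,fx=5,fy=5,interpolation=cv2.INTER_CUBIC))
s=np.load('side0.npz');cv2.imwrite('pics/c2.png',cv2.resize(s['im'][150:300,270:400,::-1],None,fx=4.6,fy=4,interpolation=cv2.INTER_CUBIC)) 
Q=pts('side',s['d'])
# plate/unit: heights
for nm,A in(('top',P),('side',Q)):
    m=(A[...,2]>.035)&(A[...,2]<.06)&(A[...,0]>.3)&(A[...,0]<.65)&(A[...,1]>-.1)&(A[...,1]<.35)
    n,l,st,_=cv2.connectedComponentsWithStats(m.astype(np.uint8))
    k=1+np.argmax(st[1:,4]); pp=A[l==k]; print(nm,'unit',cv2.minAreaRect(pp[:,:2].astype(np.float32)),np.median(pp[:,2]),st[k])
    m=(A[...,2]>.012)&(A[...,2]<.03)&(A[...,0]>.3)&(A[...,0]<.65)&(A[...,1]>-.4)&(A[...,1]<-.08)
    n,l,st,_=cv2.connectedComponentsWithStats(m.astype(np.uint8))
    k=1+np.argmax(st[1:,4]); pp=A[l==k]; print(nm,'pad',cv2.minAreaRect(pp[:,:2].astype(np.float32)),np.median(pp[:,2]),st[k])
    m=(A[...,2]>.17)&(A[...,2]<.24)&(A[...,0]>.35)&(A[...,0]<.65)&(A[...,1]>-.0)&(A[...,1]<.4)
    pp=A[m];print(nm,'bar',len(pp),cv2.minAreaRect(pp[:,:2].astype(np.float32)),pp[:,2].min(),pp[:,2].max())
    m=(A[...,2]>.085)&(A[...,2]<.115)&(A[...,0]>.35)&(A[...,0]<.65)&(A[...,1]>-.1)&(A[...,1]<.06)
    pp=A[m];print(nm,'tab',len(pp),pp.mean(0) if len(pp) else 0)
    m=(A[...,2]>.079)&(A[...,2]<.089)&(A[...,0]>.4)&(A[...,0]<.65)&(A[...,1]>-.1)&(A[...,1]<.12)
    pp=A[m];print(nm,'dome',len(pp),pp.mean(0), cv2.minAreaRect(pp[:,:2].astype(np.float32)))
E
```

```text
top unit ((0.574916660785675, 0.16061532497406006), (0.33032312989234924, 0.19057784974575043), 82.66036224365234) 0.04604453723149238 [ 223  187  135   74 6866]
top pad ((0.5641269683837891, -0.21168524026870728), (0.17015340924263, 0.17064431309700012), 76.22080993652344) 0.02131645113085101 [ 394  188   77   72 4073]
top bar 380 ((0.6033667325973511, 0.26879051327705383), (0.11082658916711807, 0.026041850447654724), 83.82762145996094) 0.17044623851472762 0.21276381109559206
top tab 37 [0.5171235  0.04977888 0.09592115]
top dome 284 [0.57899896 0.09102662 0.08137721] ((0.5621225237846375, 0.08826550841331482), (0.1035502478480339, 0.06407614052295685), 4.426277160644531)
side unit ((0.5737046599388123, 0.15991732478141785), (0.3356090486049652, 0.19449956715106964), 82.86337280273438) 0.04653809918203611 [ 292  199   89   96 4715]
side pad ((0.5616900324821472, -0.21198804676532745), (0.17238937318325043, 0.17026491463184357), 76.05332946777344) 0.021553598212918246 [ 337  331   79   70 4718]
side bar 213 ((0.6015133857727051, 0.2670973837375641), (0.11271544545888901, 0.025467433035373688), 81.97642517089844) 0.17016155025965307 0.21300006249311743
side tab 37 [0.51458464 0.04722205 0.09453725]
side dome 235 [0.57323881 0.08712664 0.08141647] ((0.555314302444458, 0.08428835868835449), (0.11347353458404541, 0.07073430716991425), 10.585596084594727)
```

View pics/c1.png

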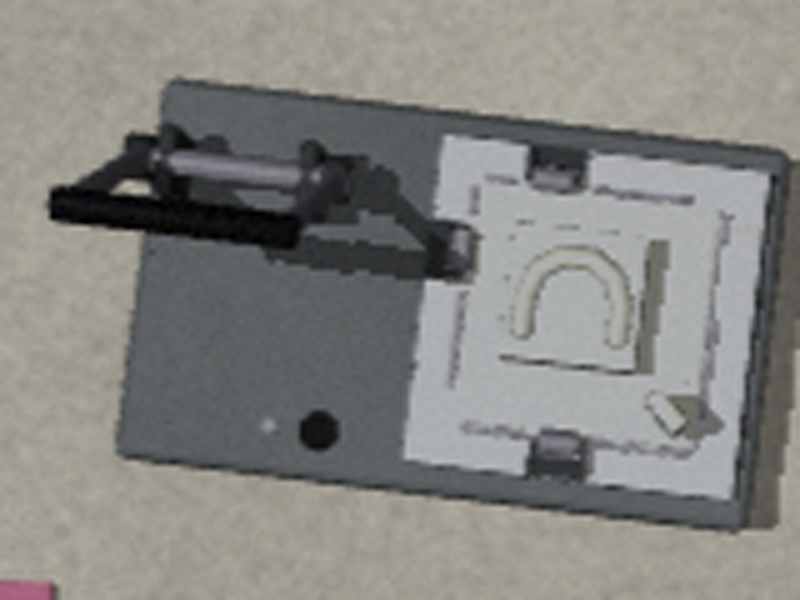

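View pics/c2.png

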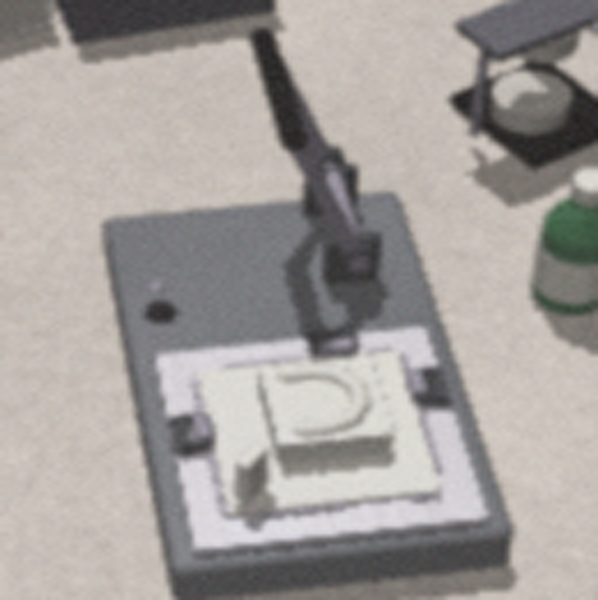

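```bash
python3 - <<'E'
from h import *
ux=np.array([np.cos(np.radians(-7.3)),np.sin(np.radians(-7.3))]);uy=np.array([-ux[1],ux[0]])
for n in('top','side'):
    z=np.load(n+'0.npz');im,d=z['im'].astype(int),z['d'];A=pts(n,d)
    print(n)
    U=np.stack([A[...,0]*ux[0]+A[...,1]*ux[1],A[...,0]*uy[0]+A[...,1]*uy[1],A[...,2]],-1)
    print('unit c in U', np.array([.5745,.1603])@ux,np.array([.5745,.1603])@uy)
    m=(abs(A[...,2]-.083)<.0035)&(np.hypot(A[...,0]-.57,A[...,1]-.09)<.06)&(im.min(-1)>90)
    p=U[m];print('dome',len(p),np.percentile(p[:,:2],[2,98],axis=0), np.percentile(p[:,:2],[2,98],axis=0).mean(0),p[:,2].mean())
    m=(A[...,2]>.085)&(A[...,2]<.105)&(np.hypot(A[...,0]-.517,A[...,1]-.05)<.03)
    p=U[m];print('tab',len(p),p.min(0),p.max(0))
    m=(A[...,2]>.09)&(A[...,2]<.105)&(np.hypot(A[...,0]-.517,A[...,1]-.05)<.03)
    p=U[m];print('tabtop',len(p),p.mean(0))
    m=(A[...,2]>.15)&(A[...,2]<.23)&(np.hypot(A[...,0]-.6,A[...,1]-.27)<.1)&(im.max(-1)<40)
    p=U[m];print('bar',len(p),p.min(0),p.max(0),p.mean(0))
    for y0 in np.arange(.13,.27,.02):
        q=p[(p[:,1]>=y0+.0)&(p[:,1]<y0+.02)]
        if len(q):print(round(y0,2),q.min(0).round(3),q.max(0).round(3),len(q))
E
```

```text
top
unit c in U 0.5494749005091756 0.2319992967886576
dome 254 [[0.52953098 0.13732562]
 [0.59029675 0.19930378]] [0.55991387 0.1683147 ] 0.08173106852884571
tab 37 [0.49721797 0.10692179 0.08532985] [0.51603758 0.12323872 0.09980903]
tabtop 36 [0.50673011 0.11502792 0.09621535]
bar 370 [0.55221922 0.28775643 0.15384096] [0.58142042 0.39870235 0.21276381] [0.56061828 0.34200386 0.20421304]
0.27 [0.553 0.288 0.154] [0.581 0.29  0.21 ] 23
side
unit c in U 0.5494749005091756 0.2319992967886576
dome 205 [[0.52691757 0.13528873]
 [0.58792012 0.19822866]] [0.55741885 0.1667587 ] 0.08149083366303186
tab 38 [0.49575914 0.10326817 0.08551932] [0.51333389 0.12576466 0.10083921]
tabtop 35 [0.50485956 0.1130836  0.09517766]
bar 2 [0.55650053 0.34680237 0.20810364] [0.55913657 0.34751166 0.20834703] [0.55781855 0.34715702 0.20822534]
```

```bash
cat >> h.py <<'E'
th=np.radians(-7.3);ux=np.array([np.cos(th),np.sin(th)]);uy=np.array([-ux[1],ux[0]])
def ray(n,u,v,zz):
    c=calibration(n);K=np.array(c['camera_matrix']);T=np.array(c['cam_to_world'])
    r=T[:3,:3]@np.array([(u-K[0,2])/K[0,0],-(v-K[1,2])/K[1,1],-1]);o=T[:3,3]
    return o+r*(zz-o[2])/r[2]
E
python3 - <<'E'
from h import *
def U(p): return np.round([p[:2]@ux,p[:2]@uy],4)
f=lambda a,b,z:U(ray('top',200+a/5,155+b/5,z))
# crop px; resize maps (px+.5)/5-.5
for nm,a,b,z in[('TL',483,180,.054),('TR',728,207,.054),('BL',462,428,.054),('BR',703,455,.054),('tabtop',667,412,.096),('catch-x',558,440,.06),('catch+x',560,170,.06),('catch+y',460,250,.06),('dTL',497,208,.083),('dTR',655,235,.083),('dBL',500,357,.083),('dBR',637,372,.083)]:
    print(nm,f(a-2,b-2,z))
E
python3 - <<'E'
import cv2
im=cv2.imread('pics/top0.png')[175:260,275:360]
cv2.imwrite('pics/c3.png',cv2.convertScaleAbs(cv2.resize(im,None,fx=7,fy=7,interpolation=cv2.INTER_CUBIC),alpha=2.2,beta=-260))
E
```

```text
TL [0.6173 0.2233]
TR [0.6179 0.0968]
BL [0.4894 0.2183]
BR [0.4901 0.0948]
tabtop [0.5066 0.1151]
catch-x [0.4887 0.1686]
catch+x [0.626  0.1842]
catch+y [0.5792 0.2299]
dTL [0.5993 0.2116]
dTR [0.5949 0.1315]
dBL [0.5252 0.201 ]
dBR [0.5256 0.1324]
```

View pics/c3.png

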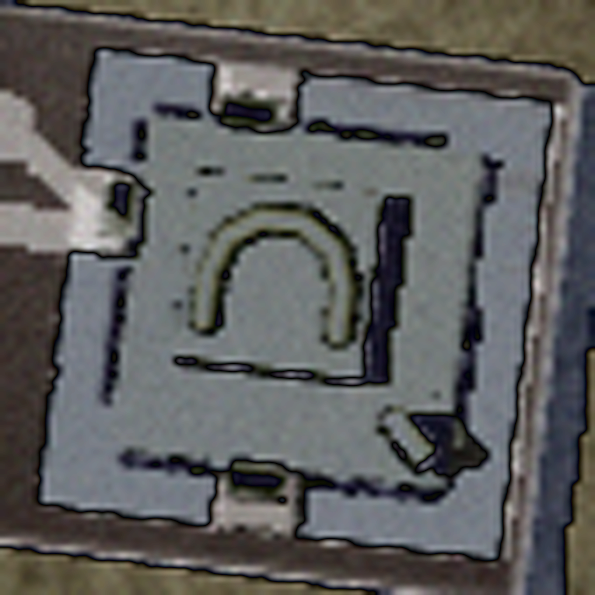

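```bash
cat >> h.py <<'E'
from scipy.spatial.transform import Rotation as Ro, Slerp
import json
def W(xu,yu): return xu*ux+yu*uy
def down(yaw): # tool down, tool y at world angle yaw(deg)
    a=np.radians(yaw);y=np.array([np.cos(a),np.sin(a),0]);z=np.array([0,0,-1.]);return Ro.from_matrix(np.stack([np.cross(y,z),y,z],1))
def rows(poses,grip,dp=4):
    """poses: list of (pos,Ro); first is the current. prints rounded tool-frame rows"""
    out=[];p,R=poses[0]
    for q,S in poses[1:]:
        d=np.round(R.inv().apply(np.asarray(q)-p),dp);w=np.round((R.inv()*S).as_rotvec(),dp)
        out.append(dict(zip(('x','y','z','wx','wy','wz'),[float(v) for v in np.r_[d,w]]),grip=grip))
        p=p+R.apply(d);R=R*Ro.from_rotvec(w)
    for i in range(0,len(out),12):
        print('['+','.join('{'+','.join(f'"{k}":{v:g}' for k,v in r.items() if v or k=='grip')+'}' for r in out[i:i+12])+']')
    return p,R
def cur():
    s=read_state();return np.array(s['ee_pos']),Ro.from_quat(s['tcp_rot'])
def line(a,b,n):
    sl=Slerp([0,1],Ro.concatenate([a[1],b[1]]));return [(a[0]+(b[0]-a[0])*t,sl(t)) for t in np.arange(1,n+1)/n]
E
python3 - <<'E'
from h import *
c=cur();b=W(.557,.343);print(b)
t=(np.r_[b,.27],down(-7.3))
rows([c]+line(c,t,12),-1,3)
E
```

```text
[0.59606837 0.26944481]
[{"x":-0.041,"y":-0.02,"z":-0.004,"wz":0.117,"grip":-1},{"x":-0.043,"y":-0.016,"z":-0.005,"wz":0.117,"grip":-1},{"x":-0.045,"y":-0.01,"z":-0.004,"wz":0.117,"grip":-1},{"x":-0.045,"y":-0.005,"z":-0.004,"wz":0.117,"grip":-1},{"x":-0.046,"z":-0.005,"wz":0.117,"grip":-1},{"x":-0.045,"y":0.006,"z":-0.004,"wz":0.117,"grip":-1},{"x":-0.045,"y":0.011,"z":-0.004,"wy":0.001,"wz":0.117,"grip":-1},{"x":-0.043,"y":0.016,"z":-0.005,"wz":0.117,"grip":-1},{"x":-0.04,"y":0.021,"z":-0.004,"wx":-0.001,"wz":0.117,"grip":-1},{"x":-0.038,"y":0.026,"z":-0.004,"wz":0.117,"grip":-1},{"x":-0.035,"y":0.029,"z":-0.005,"wz":0.116,"grip":-1},{"x":-0.031,"y":0.034,"z":-0.004,"wz":0.117,"grip":-1}]
```

Request:
send_rows(steps=[{"x": -0.041,"y": -0.02,"z": -0.004,"wz": 0.117,"grip": -1},{"x": -0.043,"y": -0.016,"z": -0.005,"wz": 0.117,"grip": -1},{"x": -0.045,"y": -0.01,"z": -0.004,"wz": 0.117,"grip": -1},{"x": -0.045,"y": -0.005,"z": -0.004,"wz": 0.117,"grip": -1},{"x": -0.046,"z": -0.005,"wz": 0.117,"grip": -1},{"x": -0.045,"y": 0.006,"z": -0.004,"wz": 0.117,"grip": -1},{"x": -0.045,"y": 0.011,"z": -0.004,"wz": 0.117,"grip": -1},{"x": -0.043,"y": 0.016,"z": -0.005,"wz": 0.117,"grip": -1},{"x": -0.04,"y": 0.021,"z": -0.004,"wz": 0.117,"grip": -1},{"x": -0.038,"y": 0.026,"z": -0.004,"wz": 0.117,"grip": -1},{"x": -0.035,"y": 0.029,"z": -0.005,"wz": 0.116,"grip": -1},{"x": -0.031,"y": 0.034,"z": -0.004,"wz": 0.117,"grip": -1}], grip_force=20)

```text
$.steps[0]: bad value
```

Request:
send_rows(steps=[{"grip": -1},{"grip": -1}])

```text
$.steps[0]: bad value
```

```bash
python3 - <<'E'
from h import *
c=cur();print(c[0],c[1].as_matrix().round(3),read_state()['ft_force'])
t=(np.r_[W(.557,.343),.181],down(-7.3))
rows([c]+line(c,t,4),-1,3)
grab('side','s1')
E
```

```text
[0.19607802 0.64571145 0.21798401] [[-0.957  0.291 -0.   ]
 [ 0.291  0.957 -0.001]
 [ 0.    -0.001 -1.   ]] [-0.32181692 -0.46342606  0.09420633]
[{"x":-0.123,"y":-0.061,"z":0.009,"wz":0.351,"grip":-1},{"x":-0.136,"y":-0.015,"z":0.01,"wz":0.351,"grip":-1},{"x":-0.134,"y":0.033,"z":0.009,"wy":0.001,"wz":0.351,"grip":-1},{"x":-0.113,"y":0.077,"z":0.009,"wx":-0.001,"wz":0.35,"grip":-1}]
```

View pics/s1.png

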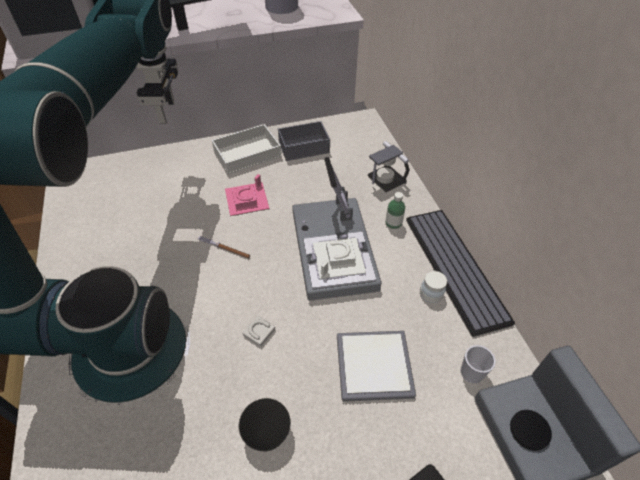

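The arm has not moved because the call was refused. Rows probably need all seven keys, so I'll try that.

Request:
send_rows(steps=[{"x": -0.041,"y": -0.02,"z": -0.004,"wx": 0,"wy": 0,"wz": 0.117,"grip": -1},{"x": -0.043,"y": -0.016,"z": -0.005,"wx": 0,"wy": 0,"wz": 0.117,"grip": -1},{"x": -0.045,"y": -0.01,"z": -0.004,"wx": 0,"wy": 0,"wz": 0.117,"grip": -1},{"x": -0.045,"y": -0.005,"z": -0.004,"wx": 0,"wy": 0,"wz": 0.117,"grip": -1},{"x": -0.046,"y": 0,"z": -0.005,"wx": 0,"wy": 0,"wz": 0.117,"grip": -1},{"x": -0.045,"y": 0.006,"z": -0.004,"wx": 0,"wy": 0,"wz": 0.117,"grip": -1},{"x": -0.045,"y": 0.011,"z": -0.004,"wx": 0,"wy": 0,"wz": 0.117,"grip": -1},{"x": -0.043,"y": 0.016,"z": -0.005,"wx": 0,"wy": 0,"wz": 0.117,"grip": -1},{"x": -0.04,"y": 0.021,"z": -0.004,"wx": 0,"wy": 0,"wz": 0.117,"grip": -1},{"x": -0.038,"y": 0.026,"z": -0.004,"wx": 0,"wy": 0,"wz": 0.117,"grip": -1},{"x": -0.035,"y": 0.029,"z": -0.005,"wx": 0,"wy": 0,"wz": 0.116,"grip": -1},{"x": -0.031,"y": 0.034,"z": -0.004,"wx": 0,"wy": 0,"wz": 0.117,"grip": -1}], grip_force=20)

```text
t: 1.65
ee_pos: [0.5969, 0.2683, 0.2707]
tcp_rot: [0.752, 0.659, -0.0, -0.0]
ft_force: [-0.4, -0.2, -1.2]
gripper_width: 0.0928
```

Request:
send_rows(steps=[{"x": 0,"y": 0,"z": 0,"wx": 0,"wy": 0,"wz": 0,"grip": -1},{"x": 0,"y": 0,"z": 0,"wx": 0,"wy": 0,"wz": 0,"grip": -1}])

```text
t: 1.9
ee_pos: [0.5957, 0.2697, 0.2703]
tcp_rot: [0.75, 0.661, -0.0, -0.0]
ft_force: [-0.2, 0.2, 0.7]
gripper_width: 0.093
```

```bash
sed -i "s/ for k,v in r.items() if v or k=='grip'/ for k,v in r.items()/" h.py; python3 - <<'E'
from h import *
c=cur();print(c[0],c[1].as_matrix().round(3),read_state()['ft_force'])
t=(np.r_[W(.557,.343),.181],down(-7.3))
rows([c]+line(c,t,4),-1,3)
grab('side','s2')
E
```

```text
[0.59569477 0.26967113 0.27028232] [[ 0.126  0.992 -0.001]
 [ 0.992 -0.126  0.   ]
 [-0.    -0.001 -1.   ]] [-0.2387513   0.1804663   0.73163987]
[{"x":-0,"y":0,"z":0.022,"wx":-0,"wy":0,"wz":0,"grip":-1},{"x":-0,"y":0,"z":0.023,"wx":-0,"wy":0,"wz":0.001,"grip":-1},{"x":-0,"y":0,"z":0.022,"wx":-0.001,"wy":0,"wz":-0,"grip":-1},{"x":-0,"y":0,"z":0.022,"wx":0,"wy":0,"wz":0,"grip":-1}]
```

View pics/s2.png

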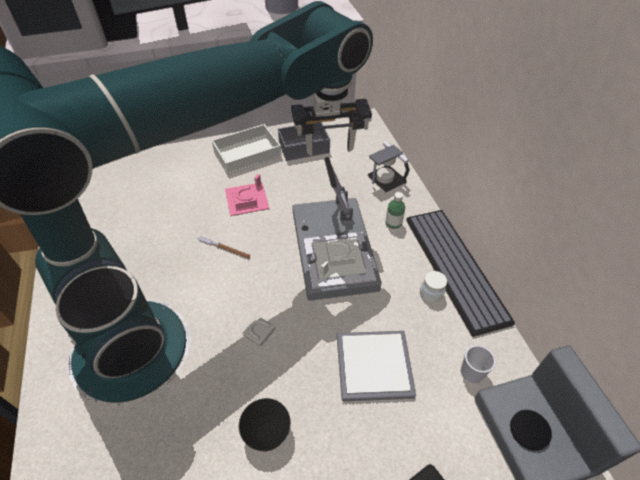

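The gripper is above the bar, with fingers at (310,143) and (350,140) on either side of the bar at (328,165). Next I go down and close.

Request:
send_rows(steps=[{"x": 0,"y": 0,"z": 0.03,"wx": 0,"wy": 0,"wz": 0,"grip": -1},{"x": 0,"y": 0,"z": 0.03,"wx": 0,"wy": 0,"wz": 0,"grip": -1},{"x": 0,"y": 0,"z": 0.029,"wx": 0,"wy": 0,"wz": 0,"grip": -1},{"x": 0,"y": 0,"z": 0,"wx": 0,"wy": 0,"wz": 0,"grip": 0.5},{"x": 0,"y": 0,"z": 0,"wx": 0,"wy": 0,"wz": 0,"grip": 0.5},{"x": 0,"y": 0,"z": 0,"wx": 0,"wy": 0,"wz": 0,"grip": 0.9},{"x": 0,"y": 0,"z": 0,"wx": 0,"wy": 0,"wz": 0,"grip": 1},{"x": 0,"y": 0,"z": 0,"wx": 0,"wy": 0,"wz": 0,"grip": 1}], grip_force=20)

```text
t: 2.95
ee_pos: [0.5961, 0.2695, 0.1821]
tcp_rot: [0.751, 0.661, 0.0, 0.0]
ft_force: [0.4, 0.7, 0.1]
gripper_width: 0.0473
```

```bash
python3 - <<'E'
from h import *
c=cur();s=read_state();print(c[0],s['ft_force'],s['gripper_width'],c[0][:2]@ux,c[0][:2]@uy)
im,d=grab('side','s3');cv2.imwrite('pics/s3c.png',cv2.resize(im[80:310,240:420,::-1],None,fx=2.6,fy=2.6))
E
```

```text
[0.59607636 0.26949971 0.18205026] [0.37708442 0.70270227 0.05179053] 0.04730074252921628 0.5570009560415194 0.343055473693084
```

View pics/s3c.png

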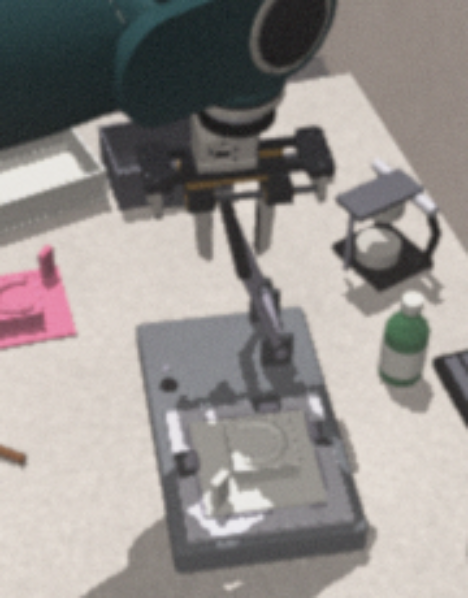

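The fingers are still closing, with the bar between them. I'll keep closing.

Request:
send_rows(steps=[{"x": 0,"y": 0,"z": 0,"wx": 0,"wy": 0,"wz": 0,"grip": 1},{"x": 0,"y": 0,"z": 0,"wx": 0,"wy": 0,"wz": 0,"grip": 1},{"x": 0,"y": 0,"z": 0,"wx": 0,"wy": 0,"wz": 0,"grip": 1},{"x": 0,"y": 0,"z": 0,"wx": 0,"wy": 0,"wz": 0,"grip": 1},{"x": 0,"y": 0,"z": 0,"wx": 0,"wy": 0,"wz": 0,"grip": 1},{"x": 0,"y": 0,"z": 0,"wx": 0,"wy": 0,"wz": 0,"grip": 1}])

```text
t: 3.75
ee_pos: [0.5961, 0.2694, 0.1815]
tcp_rot: [0.751, 0.661, -0.0, 0.0]
ft_force: [4.6, -0.2, -3.4]
gripper_width: 0.015
```

```bash
python3 - <<'E'
from h import *
c=cur();s=read_state();print(c[0],s['ft_force'],s['moment'],s['gripper_width'],c[0][:2]@ux,c[0][:2]@uy)
# arc: bar pos relative to grasp point
for n,tot in((24,1.06),):
    poses=[c]
    R=down(-7.3)
    for k in range(1,n+1):
        a0=np.radians(70);a=a0-tot*k/n
        dx=-.13*(np.cos(a)-np.cos(a0));dz=.13*(np.sin(a)-np.sin(a0))
        poses.append((c[0]+np.r_[ux*dx,dz],c[1]))
    p,_=rows(poses,1,4);print(p)
E
```

```text
[0.59605344 0.26941996 0.18151986] [ 4.61560088 -0.21694974 -3.35414839] [-0.23211056 -0.6659085  -0.06425923] 0.014995991958304155 0.5569883572063185 0.3429734595241329
[{"x":0,"y":-0.0054,"z":0.0021,"wx":0,"wy":0,"wz":0,"grip":1},{"x":0,"y":-0.0052,"z":0.0023,"wx":0,"wy":0,"wz":0,"grip":1},{"x":0,"y":-0.0051,"z":0.0025,"wx":0,"wy":0,"wz":0,"grip":1},{"x":0,"y":-0.0051,"z":0.0028,"wx":0,"wy":0,"wz":0,"grip":1},{"x":0,"y":-0.0049,"z":0.003,"wx":0,"wy":0,"wz":0,"grip":1},{"x":0,"y":-0.0047,"z":0.0032,"wx":0,"wy":0,"wz":0,"grip":1},{"x":0,"y":-0.0047,"z":0.0034,"wx":0,"wy":0,"wz":0,"grip":1},{"x":0,"y":-0.0044,"z":0.0036,"wx":0,"wy":0,"wz":0,"grip":1},{"x":0,"y":-0.0043,"z":0.0038,"wx":0,"wy":0,"wz":0,"grip":1},{"x":0,"y":-0.0042,"z":0.004,"wx":0,"wy":0,"wz":0,"grip":1},{"x":0,"y":-0.0039,"z":0.0042,"wx":0,"wy":0,"wz":0,"grip":1},{"x":0,"y":-0.0038,"z":0.0043,"wx":0,"wy":0,"wz":0,"grip":1}]
[{"x":0,"y":-0.0035,"z":0.0045,"wx":0,"wy":0,"wz":0,"grip":1},{"x":0,"y":-0.0034,"z":0.0047,"wx":0,"wy":0,"wz":0,"grip":1},{"x":0,"y":-0.0031,"z":0.0048,"wx":0,"wy":0,"wz":0,"grip":1},{"x":0,"y":-0.003,"z":0.0049,"wx":0,"wy":0,"wz":0,"grip":1},{"x":0,"y":-0.0027,"z":0.0051,"wx":0,"wy":0,"wz":0,"grip":1},{"x":0,"y":-0.0025,"z":0.0051,"wx":0,"wy":0,"wz":0,"grip":1},{"x":0,"y":-0.0022,"z":0.0053,"wx":0,"wy":0,"wz":0,"grip":1},{"x":0,"y":-0.0021,"z":0.0054,"wx":0,"wy":0,"wz":0,"grip":1},{"x":0,"y":-0.0018,"z":0.0055,"wx":0,"wy":0,"wz":0,"grip":1},{"x":0,"y":-0.0015,"z":0.0055,"wx":0,"wy":0,"wz":0,"grip":1},{"x":0,"y":-0.0013,"z":0.0056,"wx":0,"wy":0,"wz":0,"grip":1},{"x":0,"y":-0.0011,"z":0.0056,"wx":0,"wy":0,"wz":0,"grip":1}]
[0.51283872 0.28004129 0.08031143]
```

The bar is held, with the opening at 15 mm. I'll pull along the arc slowly.

Request:
send_rows(steps=[{"x": 0,"y": -0.0054,"z": 0.0021,"wx": 0,"wy": 0,"wz": 0,"grip": 1},{"x": 0,"y": -0.0052,"z": 0.0023,"wx": 0,"wy": 0,"wz": 0,"grip": 1},{"x": 0,"y": -0.0051,"z": 0.0025,"wx": 0,"wy": 0,"wz": 0,"grip": 1},{"x": 0,"y": -0.0051,"z": 0.0028,"wx": 0,"wy": 0,"wz": 0,"grip": 1},{"x": 0,"y": -0.0049,"z": 0.003,"wx": 0,"wy": 0,"wz": 0,"grip": 1},{"x": 0,"y": -0.0047,"z": 0.0032,"wx": 0,"wy": 0,"wz": 0,"grip": 1},{"x": 0,"y": -0.0047,"z": 0.0034,"wx": 0,"wy": 0,"wz": 0,"grip": 1},{"x": 0,"y": -0.0044,"z": 0.0036,"wx": 0,"wy": 0,"wz": 0,"grip": 1},{"x": 0,"y": -0.0043,"z": 0.0038,"wx": 0,"wy": 0,"wz": 0,"grip": 1},{"x": 0,"y": -0.0042,"z": 0.004,"wx": 0,"wy": 0,"wz": 0,"grip": 1},{"x": 0,"y": -0.0039,"z": 0.0042,"wx": 0,"wy": 0,"wz": 0,"grip": 1},{"x": 0,"y": -0.0038,"z": 0.0043,"wx": 0,"wy": 0,"wz": 0,"grip": 1}], grip_force=25)

```text
t: 5.25
ee_pos: [0.5413, 0.2769, 0.1434]
tcp_rot: [0.751, 0.661, 0.001, 0.0]
ft_force: [6.1, 1.8, 4.3]
gripper_width: 0.0155
```

Request:
send_rows(steps=[{"x": 0,"y": -0.0035,"z": 0.0045,"wx": 0,"wy": 0,"wz": 0,"grip": 1},{"x": 0,"y": -0.0034,"z": 0.0047,"wx": 0,"wy": 0,"wz": 0,"grip": 1},{"x": 0,"y": -0.0031,"z": 0.0048,"wx": 0,"wy": 0,"wz": 0,"grip": 1},{"x": 0,"y": -0.003,"z": 0.0049,"wx": 0,"wy": 0,"wz": 0,"grip": 1},{"x": 0,"y": -0.0027,"z": 0.0051,"wx": 0,"wy": 0,"wz": 0,"grip": 1},{"x": 0,"y": -0.0025,"z": 0.0051,"wx": 0,"wy": 0,"wz": 0,"grip": 1},{"x": 0,"y": -0.0022,"z": 0.0053,"wx": 0,"wy": 0,"wz": 0,"grip": 1}])

```text
t: 6.12
ee_pos: [0.5215, 0.2796, 0.1093]
tcp_rot: [0.751, 0.661, 0.002, 0.001]
ft_force: [7.2, 1.9, 5.0]
gripper_width: 0.0153
```

```bash
python3 - <<'E'
from h import *
c=cur();s=read_state();print(c[0],s['ft_force'],s['moment'],s['gripper_width'],c[0][:2]@ux,c[0][:2]@uy)
im,d=grab('side','s4');cv2.imwrite('pics/s4c.png',cv2.resize(im[80:310,240:420,::-1],None,fx=2.6,fy=2.6))
E
```

```text
[0.52145844 0.27960748 0.109294  ] [7.21618753 1.89256465 4.98311753] [ 0.12937612 -1.48120628 -0.06059644] 0.01530081191518975 0.48170351642641107 0.34360001582551924
```

View pics/s4c.png

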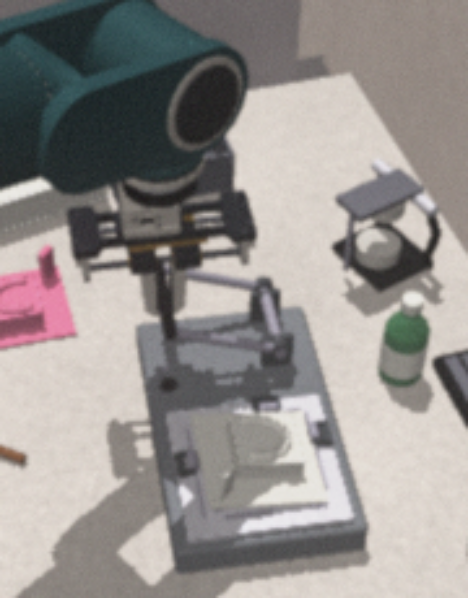

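The lever follows; its bar is now at about (165,320) in the crop. I'll pull on to the stop.

Request:
send_rows(steps=[{"x": 0,"y": -0.0021,"z": 0.0054,"wx": 0,"wy": 0,"wz": 0,"grip": 1},{"x": 0,"y": -0.0018,"z": 0.0055,"wx": 0,"wy": 0,"wz": 0,"grip": 1},{"x": 0,"y": -0.0015,"z": 0.0055,"wx": 0,"wy": 0,"wz": 0,"grip": 1},{"x": 0,"y": -0.0013,"z": 0.004,"wx": 0,"wy": 0,"wz": 0,"grip": 1}])

```text
t: 6.68
ee_pos: [0.5155, 0.2804, 0.0891]
tcp_rot: [0.751, 0.661, 0.002, 0.001]
ft_force: [14.4, 0.1, 5.3]
gripper_width: 0.0153
```

Request:
send_rows(steps=[{"x": 0,"y": -0.001,"z": 0.003,"wx": 0,"wy": 0,"wz": 0,"grip": 1},{"x": 0,"y": -0.0005,"z": 0.002,"wx": 0,"wy": 0,"wz": 0,"grip": 1},{"x": 0,"y": 0,"z": 0,"wx": 0,"wy": 0,"wz": 0,"grip": 1}])

```text
t: 7.05
ee_pos: [0.5149, 0.2806, 0.0857]
tcp_rot: [0.751, 0.661, 0.003, 0.002]
ft_force: [13.3, -1.8, 14.3]
gripper_width: 0.0154
```

```bash
python3 - <<'E'
from h import *
c=cur();s=read_state();print(c[0],s['ft_force'],s['moment'],s['gripper_width'],c[0][:2]@ux,c[0][:2]@uy)
im,d=grab('side','s5');cv2.imwrite('pics/s5c.png',cv2.resize(im[80:310,240:420,::-1],None,fx=2.6,fy=2.6))
A=pts('side',d)
m=(A[...,2]>.1)&(A[...,2]<.14)&(np.hypot(A[...,0]-.517,A[...,1]-.05)<.045)
print('tab',m.sum(),A[m].mean(0),A[m].max(0))
E
```

```text
[0.51487587 0.28060726 0.08570121] [13.25225489 -1.82196565 14.30110463] [-0.38019006 -2.34869594  0.00365723] 0.01536962209205024 0.47504725970018136 0.3437552856097816
tab 46 [0.52230207 0.04305443 0.11164698] [0.53373704 0.05213222 0.11800153]
```

View pics/s5c.png

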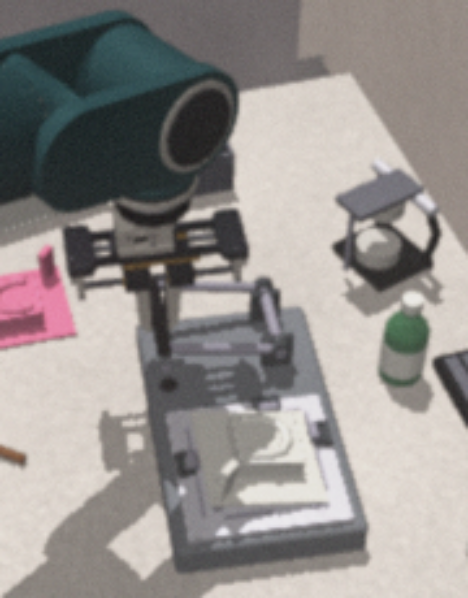

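The bar is at z ≈ 0.1045, against 0.105 given for fully down. The tab top rose by about 19 mm. I'll press slightly more to be sure of the stop.

Request:
send_rows(steps=[{"x": 0,"y": 0.001,"z": 0.0015,"wx": 0,"wy": 0,"wz": 0,"grip": 1},{"x": 0,"y": 0,"z": 0.001,"wx": 0,"wy": 0,"wz": 0,"grip": 1},{"x": 0,"y": 0,"z": 0,"wx": 0,"wy": 0,"wz": 0,"grip": 1}])

```text
t: 7.48
ee_pos: [0.5149, 0.2809, 0.0844]
tcp_rot: [0.751, 0.661, 0.003, 0.001]
ft_force: [-2.0, -3.0, 31.3]
gripper_width: 0.0151
```

```bash
python3 - <<'E'
from h import *
c=cur();s=read_state();print(c[0],s['ft_force'],s['gripper_width'],c[0][:2]@ux,c[0][:2]@uy)
# reverse arc, from a_end to 70 deg
n=48
poses=[c];a1=np.radians(70)-1.05;a0=np.radians(70)
for k in range(1,n+1):
    t=k/n; a=a1+1.05*t
    poses.append((c[0]+np.r_[ux*(-.13)*(np.cos(a)-np.cos(a1)),.13*(np.sin(a)-np.sin(a1))],c[1]))
rows(poses,1,4)
E
```

```text
[0.5149307  0.28085662 0.08441866] [-2.04617866 -2.95541634 31.25526704] 0.015088577934802155 0.4750699616214979 0.3440095882180298
[{"x":0,"y":0.0005,"z":-0.0028,"wx":0,"wy":0,"wz":0,"grip":1},{"x":0,"y":0.0006,"z":-0.0028,"wx":0,"wy":0,"wz":0,"grip":1},{"x":0,"y":0.0007,"z":-0.0027,"wx":0,"wy":0,"wz":0,"grip":1},{"x":0,"y":0.0007,"z":-0.0028,"wx":0,"wy":0,"wz":0,"grip":1},{"x":0,"y":0.0008,"z":-0.0027,"wx":0,"wy":0,"wz":0,"grip":1},{"x":0,"y":0.0008,"z":-0.0028,"wx":0,"wy":0,"wz":0,"grip":1},{"x":0.0001,"y":0.0009,"z":-0.0027,"wx":0,"wy":0,"wz":0,"grip":1},{"x":-0,"y":0.0009,"z":-0.0026,"wx":0,"wy":0,"wz":0,"grip":1},{"x":-0,"y":0.001,"z":-0.0027,"wx":0,"wy":0,"wz":0,"grip":1},{"x":-0,"y":0.0011,"z":-0.0026,"wx":0,"wy":0,"wz":0,"grip":1},{"x":-0,"y":0.0011,"z":-0.0026,"wx":0,"wy":0,"wz":0,"grip":1},{"x":-0,"y":0.0012,"z":-0.0026,"wx":0,"wy":0,"wz":0,"grip":1}]
[{"x":0,"y":0.0012,"z":-0.0026,"wx":0,"wy":0,"wz":0,"grip":1},{"x":0,"y":0.0013,"z":-0.0025,"wx":0,"wy":0,"wz":0,"grip":1},{"x":0,"y":0.0014,"z":-0.0025,"wx":0,"wy":0,"wz":0,"grip":1},{"x":0,"y":0.0014,"z":-0.0025,"wx":0,"wy"
[... 1296 characters left out ...]
"wz":0,"grip":1},{"x":0,"y":0.0024,"z":-0.0015,"wx":0,"wy":0,"wz":0,"grip":1},{"x":0,"y":0.0024,"z":-0.0015,"wx":0,"wy":0,"wz":0,"grip":1},{"x":0,"y":0.0025,"z":-0.0014,"wx":0,"wy":0,"wz":0,"grip":1},{"x":0.0001,"y":0.0024,"z":-0.0014,"wx":0,"wy":0,"wz":0,"grip":1},{"x":-0,"y":0.0026,"z":-0.0014,"wx":0,"wy":0,"wz":0,"grip":1},{"x":-0,"y":0.0025,"z":-0.0012,"wx":0,"wy":0,"wz":0,"grip":1},{"x":-0,"y":0.0026,"z":-0.0012,"wx":0,"wy":0,"wz":0,"grip":1},{"x":-0,"y":0.0026,"z":-0.0012,"wx":0,"wy":0,"wz":0,"grip":1},{"x":-0,"y":0.0026,"z":-0.0011,"wx":0,"wy":0,"wz":0,"grip":1},{"x":-0,"y":0.0026,"z":-0.0011,"wx":0,"wy":0,"wz":0,"grip":1},{"x":-0,"y":0.0027,"z":-0.0009,"wx":0,"wy":0,"wz":0,"grip":1}]
```

The stop is reached: the force is 31 N and hardly any travel is left. Now I ease back over about 6 s.

Request:
send_rows(steps=[{"x": 0,"y": 0.0005,"z": -0.0035,"wx": 0,"wy": 0,"wz": 0,"grip": 1},{"x": 0,"y": 0.0006,"z": -0.0028,"wx": 0,"wy": 0,"wz": 0,"grip": 1},{"x": 0,"y": 0.0007,"z": -0.0027,"wx": 0,"wy": 0,"wz": 0,"grip": 1},{"x": 0,"y": 0.0007,"z": -0.0028,"wx": 0,"wy": 0,"wz": 0,"grip": 1},{"x": 0,"y": 0.0008,"z": -0.0027,"wx": 0,"wy": 0,"wz": 0,"grip": 1},{"x": 0,"y": 0.0008,"z": -0.0028,"wx": 0,"wy": 0,"wz": 0,"grip": 1},{"x": 0,"y": 0.0009,"z": -0.0027,"wx": 0,"wy": 0,"wz": 0,"grip": 1},{"x": 0,"y": 0.0009,"z": -0.0026,"wx": 0,"wy": 0,"wz": 0,"grip": 1},{"x": 0,"y": 0.001,"z": -0.0027,"wx": 0,"wy": 0,"wz": 0,"grip": 1},{"x": 0,"y": 0.0011,"z": -0.0026,"wx": 0,"wy": 0,"wz": 0,"grip": 1},{"x": 0,"y": 0.0011,"z": -0.0026,"wx": 0,"wy": 0,"wz": 0,"grip": 1},{"x": 0,"y": 0.0012,"z": -0.0026,"wx": 0,"wy": 0,"wz": 0,"grip": 1}])

```text
t: 8.98
ee_pos: [0.5239, 0.2794, 0.114]
tcp_rot: [0.75, 0.661, 0.001, -0.0]
ft_force: [5.6, 4.0, 0.5]
gripper_width: 0.0156
```

Request:
send_rows(steps=[{"x": 0,"y": 0.0012,"z": -0.0026,"wx": 0,"wy": 0,"wz": 0,"grip": 1},{"x": 0,"y": 0.0013,"z": -0.0025,"wx": 0,"wy": 0,"wz": 0,"grip": 1},{"x": 0,"y": 0.0014,"z": -0.0025,"wx": 0,"wy": 0,"wz": 0,"grip": 1},{"x": 0,"y": 0.0014,"z": -0.0025,"wx": 0,"wy": 0,"wz": 0,"grip": 1},{"x": 0,"y": 0.0014,"z": -0.0024,"wx": 0,"wy": 0,"wz": 0,"grip": 1},{"x": 0,"y": 0.0015,"z": -0.0025,"wx": 0,"wy": 0,"wz": 0,"grip": 1},{"x": 0,"y": 0.0016,"z": -0.0023,"wx": 0,"wy": 0,"wz": 0,"grip": 1},{"x": 0,"y": 0.0016,"z": -0.0024,"wx": 0,"wy": 0,"wz": 0,"grip": 1},{"x": 0,"y": 0.0017,"z": -0.0023,"wx": 0,"wy": 0,"wz": 0,"grip": 1},{"x": 0,"y": 0.0017,"z": -0.0022,"wx": 0,"wy": 0,"wz": 0,"grip": 1},{"x": 0,"y": 0.0018,"z": -0.0023,"wx": 0,"wy": 0,"wz": 0,"grip": 1},{"x": 0,"y": 0.0018,"z": -0.0022,"wx": 0,"wy": 0,"wz": 0,"grip": 1}])

```text
t: 10.48
ee_pos: [0.5422, 0.277, 0.1421]
tcp_rot: [0.75, 0.661, 0.001, -0.0]
ft_force: [8.3, 5.8, -3.5]
gripper_width: 0.0151
```

Request:
send_rows(steps=[{"x": 0,"y": 0.0018,"z": -0.0021,"wx": 0,"wy": 0,"wz": 0,"grip": 1},{"x": 0,"y": 0.0019,"z": -0.0021,"wx": 0,"wy": 0,"wz": 0,"grip": 1},{"x": 0,"y": 0.002,"z": -0.0021,"wx": 0,"wy": 0,"wz": 0,"grip": 1},{"x": 0,"y": 0.002,"z": -0.002,"wx": 0,"wy": 0,"wz": 0,"grip": 1},{"x": 0,"y": 0.002,"z": -0.002,"wx": 0,"wy": 0,"wz": 0,"grip": 1},{"x": 0,"y": 0.0021,"z": -0.0019,"wx": 0,"wy": 0,"wz": 0,"grip": 1},{"x": 0,"y": 0.0021,"z": -0.0019,"wx": 0,"wy": 0,"wz": 0,"grip": 1},{"x": 0,"y": 0.0022,"z": -0.0019,"wx": 0,"wy": 0,"wz": 0,"grip": 1},{"x": 0,"y": 0.0022,"z": -0.0018,"wx": 0,"wy": 0,"wz": 0,"grip": 1},{"x": 0,"y": 0.0022,"z": -0.0017,"wx": 0,"wy": 0,"wz": 0,"grip": 1},{"x": 0,"y": 0.0023,"z": -0.0017,"wx": 0,"wy": 0,"wz": 0,"grip": 1},{"x": 0,"y": 0.0023,"z": -0.0017,"wx": 0,"wy": 0,"wz": 0,"grip": 1}])

```text
t: 11.98
ee_pos: [0.5667, 0.2731, 0.165]
tcp_rot: [0.751, 0.661, -0.0, 0.0]
ft_force: [2.0, -3.5, -1.4]
gripper_width: 0.0155
```

```bash
python3 - <<'E'
from h import *
c=cur();s=read_state();print(s['t'],c[0],s['ft_force'],s['gripper_width'],c[0][:2]@ux,c[0][:2]@uy)
E
```

```text
11.975 [0.56672547 0.27306825 0.16503159] [ 1.98439456 -3.47879641 -1.36003344] 0.015454508906502108 0.527434534588796 0.3428656328162877
```

Request:
send_rows(steps=[{"x": 0,"y": 0.0024,"z": -0.0016,"wx": 0,"wy": 0,"wz": 0,"grip": 1},{"x": 0,"y": 0.0024,"z": -0.0015,"wx": 0,"wy": 0,"wz": 0,"grip": 1},{"x": 0,"y": 0.0024,"z": -0.0015,"wx": 0,"wy": 0,"wz": 0,"grip": 1},{"x": 0,"y": 0.0025,"z": -0.0014,"wx": 0,"wy": 0,"wz": 0,"grip": 1},{"x": 0,"y": 0.0024,"z": -0.0014,"wx": 0,"wy": 0,"wz": 0,"grip": 1},{"x": 0,"y": 0.0026,"z": -0.0014,"wx": 0,"wy": 0,"wz": 0,"grip": 1},{"x": 0,"y": 0.0025,"z": -0.0012,"wx": 0,"wy": 0,"wz": 0,"grip": 1},{"x": 0,"y": 0.0026,"z": -0.0012,"wx": 0,"wy": 0,"wz": 0,"grip": 1},{"x": 0,"y": 0.0026,"z": -0.0012,"wx": 0,"wy": 0,"wz": 0,"grip": 1},{"x": 0,"y": 0.0026,"z": -0.0011,"wx": 0,"wy": 0,"wz": 0,"grip": 1},{"x": 0,"y": 0.0026,"z": -0.0011,"wx": 0,"wy": 0,"wz": 0,"grip": 1},{"x": 0,"y": 0.0027,"z": -0.0009,"wx": 0,"wy": 0,"wz": 0,"grip": 1}])

```text
t: 13.48
ee_pos: [0.5969, 0.2694, 0.1805]
tcp_rot: [0.751, 0.661, 0.0, -0.0]
ft_force: [-2.2, -4.1, 1.8]
gripper_width: 0.0149
```

Request:
send_rows(steps=[{"x": 0,"y": 0.0015,"z": -0.0005,"wx": 0,"wy": 0,"wz": 0,"grip": 1},{"x": 0,"y": 0.0015,"z": -0.0005,"wx": 0,"wy": 0,"wz": 0,"grip": 1},{"x": 0,"y": 0,"z": 0,"wx": 0,"wy": 0,"wz": 0,"grip": 1}])

```text
t: 13.85
ee_pos: [0.5984, 0.2693, 0.1809]
tcp_rot: [0.75, 0.661, -0.001, -0.001]
ft_force: [-13.0, -2.0, 1.8]
gripper_width: 0.0156
```

The bar now pushes back against its rest stop (-13 N), so the lever is fully up. I'll release it and rise.

Request:
send_rows(steps=[{"x": 0,"y": -0.001,"z": 0,"wx": 0,"wy": 0,"wz": 0,"grip": 0.7},{"x": 0,"y": -0.001,"z": 0,"wx": 0,"wy": 0,"wz": 0,"grip": 0.2},{"x": 0,"y": 0,"z": 0,"wx": 0,"wy": 0,"wz": 0,"grip": 0.2},{"x": 0,"y": 0,"z": 0,"wx": 0,"wy": 0,"wz": 0,"grip": 0.2},{"x": 0,"y": 0,"z": -0.02,"wx": 0,"wy": 0,"wz": 0,"grip": 0.2},{"x": 0,"y": 0,"z": -0.04,"wx": 0,"wy": 0,"wz": 0,"grip": 0.2},{"x": 0,"y": 0,"z": -0.02,"wx": 0,"wy": 0,"wz": 0,"grip": 0.2}])

```text
t: 14.72
ee_pos: [0.5982, 0.2695, 0.265]
tcp_rot: [0.751, 0.661, 0.002, 0.001]
ft_force: [0.3, 0.2, -0.1]
gripper_width: 0.0368
```

```bash
python3 - <<'E'
from h import *
c=cur();s=read_state();print(s['t'],c[0],s['ft_force'],s['gripper_width'],c[0][:2]@ux,c[0][:2]@uy)
im,d=grab('side','s6');cv2.imwrite('pics/s6c.png',cv2.resize(im[80:310,240:420,::-1],None,fx=2.6,fy=2.6))
A=pts('side',d)
U=np.stack([A[...,:2]@ux,A[...,:2]@uy,A[...,2]],-1)
m=(U[...,2]>.092)&(U[...,2]<.14)&(np.hypot(U[...,0]-.51,U[...,1]-.12)<.045)
print('tab',m.sum(),U[m].mean(0),U[m].min(0),U[m].max(0))
E
```

```text
14.725 [0.59824691 0.26945127 0.26503889] [ 0.29284403  0.21451574 -0.1112401 ] 0.03679180952668843 0.5591600703096604 0.3432832226345126
tab 50 [0.51021151 0.10939137 0.10306966] [0.5004524  0.10013819 0.09215339] [0.54291842 0.13622602 0.11077022]
```

View pics/s6c.png

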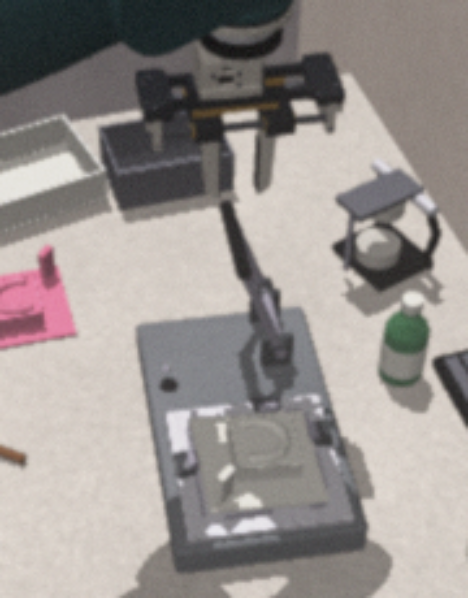

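The lever is back up. The sheet's tab corner stays popped, with the tab top at about 0.11. I'll locate the tab from the top view.

```bash
python3 - <<'E'
from h import *
im,d=grab('top','t2');cv2.imwrite('pics/t2c.png',cv2.resize(im[155:275,200:360,::-1],None,fx=5,fy=5,interpolation=cv2.INTER_CUBIC))
im2=np.load('s6.npz')['im'];cv2.imwrite('pics/s6d.png',cv2.resize(im2[225:300,295:385,::-1],None,fx=8,fy=8,interpolation=cv2.INTER_CUBIC))
for n,dd in(('top',d),('side',np.load('s6.npz')['d'])):
    A=pts(n,dd)
    U=np.stack([A[...,:2]@ux,A[...,:2]@uy,A[...,2]],-1)
    m=(U[...,2]>.097)&(U[...,2]<.14)&(abs(U[...,0]-.51)<.022)&(abs(U[...,1]-.118)<.022)
    p=U[m];print(n,'tab',len(p),p.mean(0),p.min(0),p.max(0)); q=p[p[:,2]>p[:,2].max()-.006];print(q.mean(0),len(q))
    v,u=np.nonzero(m);print(u.min(),u.max(),v.min(),v.max())
    # flange plane fit
    m=(abs(U[...,0]-.5535)<.058)&(abs(U[...,1]-.1615)<.058)&~((abs(U[...,0]-.5535)<.042)&(abs(U[...,1]-.1615)<.042))&(U[...,2]>.045)&(U[...,2]<.085)&~((U[...,0]<.525)&(U[...,1]<.135))
    p=U[m]
    for _ in range(4):
        X=np.c_[p[:,0]-.5535,p[:,1]-.1615,np.ones(len(p))];b=np.linalg.lstsq(X,p[:,2],rcond=None)[0];r=p[:,2]-X@b;p=p[abs(r)<2*r.std()+1e-4]
    print('plane',b,r.std(),len(p))
E
```

```text
top tab 41 [0.51200872 0.11222727 0.10512877] [0.50221171 0.10289158 0.09705356] [0.52275319 0.12125819 0.11054448]
[0.51205649 0.11151293 0.10662229] 24
331 338 230 239
plane [-0.09249033  0.00063187  0.06049395] 0.0018513586537345593 738
side tab 43 [0.50961792 0.10914136 0.10467959] [0.50051469 0.10013819 0.09721403] [0.520662   0.11891996 0.11077022]
[0.51079226 0.11092449 0.10744051] 23
323 330 259 267
plane [-0.09048548  0.00442337  0.06050262] 0.0015596330025015477 416
```

View pics/t2c.png

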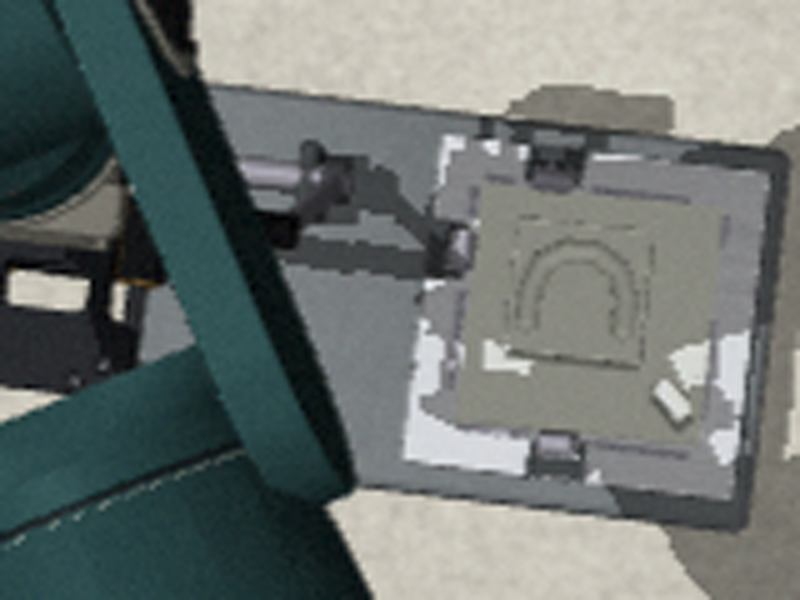

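View pics/s6d.png

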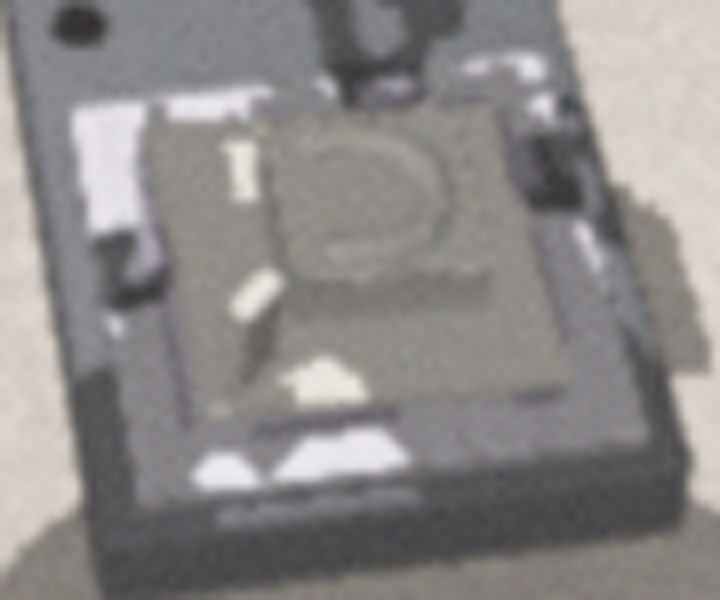

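The -x edge is popped free of its catch and rests on it; the fitted plane is tilted about 5° about the unit's y. The tab top is at about (333,235) px in the top view. I'll approach with the tool aligned to the tilted sheet.

```bash
cat >> h.py <<'E'
Ru=Ro.from_euler('z',th)              # unit frame -> world
zt=np.array([0,0,-1.]);yt=np.array([1,-1,0])/2**.5
T_st=Ro.from_matrix(np.stack([np.cross(yt,zt),yt,zt],1)) # tool in sheet frame
def sheetrot(tiltvec): return Ru*Ro.from_rotvec(tiltvec)  # tilt in unit axes
E
python3 - <<'E'
from h import *
c=cur()
Rs=sheetrot([0,.0915,0]); print(Rs.apply([0,0,1]))
R=Rs*T_st
g=np.r_[W(.5105,.1112),.0945]
z=R.apply([0,0,1]); tcp=g+.0188*z
hov=tcp-.10*z
print('tcp',tcp,'hover',hov)
a=(hov,R)
e=rows([c]+line(c,a,8),.2,3)
rows([e]+line(e,(tcp,R),5),.2,3)
E
```

```text
[ 0.09063175 -0.0116102   0.99581679]
tcp [0.51878782 0.04565045 0.07577864] hover [0.527851   0.04448943 0.17536032]
[{"x":-0.029,"y":-0.005,"z":0.011,"wx":0.011,"wy":-0.005,"wz":0.098,"grip":0.2},{"x":-0.029,"y":-0.002,"z":0.011,"wx":0.011,"wy":-0.005,"wz":0.098,"grip":0.2},{"x":-0.03,"y":0,"z":0.012,"wx":0.012,"wy":-0.005,"wz":0.098,"grip":0.2},{"x":-0.029,"y":0.004,"z":0.011,"wx":0.011,"wy":-0.005,"wz":0.099,"grip":0.2},{"x":-0.028,"y":0.007,"z":0.012,"wx":0.011,"wy":-0.005,"wz":0.098,"grip":0.2},{"x":-0.028,"y":0.01,"z":0.012,"wx":0.011,"wy":-0.004,"wz":0.098,"grip":0.2},{"x":-0.027,"y":0.012,"z":0.011,"wx":0.011,"wy":-0.005,"wz":0.098,"grip":0.2},{"x":-0.025,"y":0.015,"z":0.012,"wx":0.011,"wy":-0.005,"wz":0.098,"grip":0.2}]
[{"x":0,"y":-0,"z":0.02,"wx":0,"wy":-0,"wz":0,"grip":0.2},{"x":0,"y":-0,"z":0.02,"wx":0,"wy":-0,"wz":0,"grip":0.2},{"x":0,"y":-0,"z":0.02,"wx":0,"wy":-0,"wz":0,"grip":0.2},{"x":0,"y":-0,"z":0.02,"wx":0,"wy":-0,"wz":0,"grip":0.2},{"x":0,"y":-0,"z":0.02,"wx":0,"wy":-0,"wz":0,"grip":0.2}]
```

Request:
send_rows(steps=[{"x": -0.029,"y": -0.005,"z": 0.011,"wx": 0.011,"wy": -0.005,"wz": 0.098,"grip": 0.2},{"x": -0.029,"y": -0.002,"z": 0.011,"wx": 0.011,"wy": -0.005,"wz": 0.098,"grip": 0.2},{"x": -0.03,"y": 0,"z": 0.012,"wx": 0.012,"wy": -0.005,"wz": 0.098,"grip": 0.2},{"x": -0.029,"y": 0.004,"z": 0.011,"wx": 0.011,"wy": -0.005,"wz": 0.099,"grip": 0.2},{"x": -0.028,"y": 0.007,"z": 0.012,"wx": 0.011,"wy": -0.005,"wz": 0.098,"grip": 0.2},{"x": -0.028,"y": 0.01,"z": 0.012,"wx": 0.011,"wy": -0.004,"wz": 0.098,"grip": 0.2},{"x": -0.027,"y": 0.012,"z": 0.011,"wx": 0.011,"wy": -0.005,"wz": 0.098,"grip": 0.2},{"x": -0.025,"y": 0.015,"z": 0.012,"wx": 0.011,"wy": -0.005,"wz": 0.098,"grip": 0.2},{"x": 0,"y": 0,"z": 0,"wx": 0,"wy": 0,"wz": 0,"grip": 0.2},{"x": 0,"y": 0,"z": 0,"wx": 0,"wy": 0,"wz": 0,"grip": 0.2}])

```text
t: 16.08
ee_pos: [0.5267, 0.0442, 0.1723]
tcp_rot: [0.945, 0.323, -0.043, -0.02]
ft_force: [0.8, 1.2, -0.4]
gripper_width: 0.0371
```

```bash
python3 - <<'E'
from h import *
c=cur();s=read_state()
R=sheetrot([0,.0915,0])*T_st
tcp=np.array([.5188,.0457,.0758])
print(s['t'],c[0],s['ft_force'],s['gripper_width'])
rows([c]+line(c,(tcp,R),5),.2,3)
im,d=grab('side','s7');cv2.imwrite('pics/s7c.png',cv2.resize(im[120:310,240:420,::-1],None,fx=3,fy=3))
E
```

```text
16.075 [0.52670407 0.04419854 0.17234489] [ 0.81875884  1.15212817 -0.35596362] 0.03714464693903743
[{"x":0,"y":0,"z":0.019,"wx":-0,"wy":0.001,"wz":0,"grip":0.2},{"x":0,"y":0,"z":0.02,"wx":-0,"wy":0.001,"wz":0.001,"grip":0.2},{"x":0.001,"y":0,"z":0.019,"wx":-0.001,"wy":0,"wz":-0,"grip":0.2},{"x":-0,"y":0,"z":0.019,"wx":0,"wy":0.001,"wz":0,"grip":0.2},{"x":0,"y":0,"z":0.02,"wx":0,"wy":0.001,"wz":0,"grip":0.2}]
```

View pics/s7c.png

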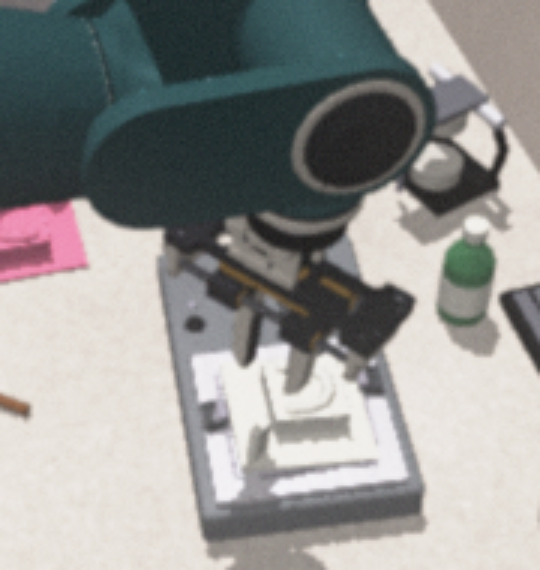

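The open fingers at (248,340) and (300,370) are above the tab at (258,435), as planned. I'll descend.

Request:
send_rows(steps=[{"x": 0,"y": 0,"z": 0.019,"wx": 0,"wy": 0.001,"wz": 0,"grip": 0.2},{"x": 0,"y": 0,"z": 0.019,"wx": 0,"wy": 0.001,"wz": 0,"grip": 0.2},{"x": 0.001,"y": 0,"z": 0.018,"wx": 0,"wy": 0,"wz": 0,"grip": 0.2},{"x": 0,"y": 0,"z": 0,"wx": 0,"wy": 0,"wz": 0,"grip": 0.2}])

```text
t: 16.62
ee_pos: [0.5213, 0.0452, 0.1148]
tcp_rot: [0.945, 0.323, -0.043, -0.021]
ft_force: [0.6, -0.4, -0.0]
gripper_width: 0.0377
```

```bash
python3 - <<'E'
from h import *
c=cur();s=read_state()
R=sheetrot([0,.0915,0])*T_st
tcp=np.array([.5188,.0457,.0758])
print(s['t'],c[0],s['ft_force'],s['gripper_width'])
rows([c]+line(c,(tcp,R),2),.2,3)
im,d=grab('side','s8');cv2.imwrite('pics/s8c.png',cv2.resize(im[200:300,280:390,::-1],None,fx=6,fy=6,interpolation=cv2.INTER_CUBIC))
E
```

```text
16.625 [0.5213415  0.04519813 0.11480357] [ 0.59919284 -0.37205188 -0.03902885] 0.03770759202844813
[{"x":0,"y":0,"z":0.02,"wx":-0.001,"wy":0.002,"wz":0,"grip":0.2},{"x":0.001,"y":0.001,"z":0.019,"wx":-0.001,"wy":0.002,"wz":0,"grip":0.2}]
```

View pics/s8c.png

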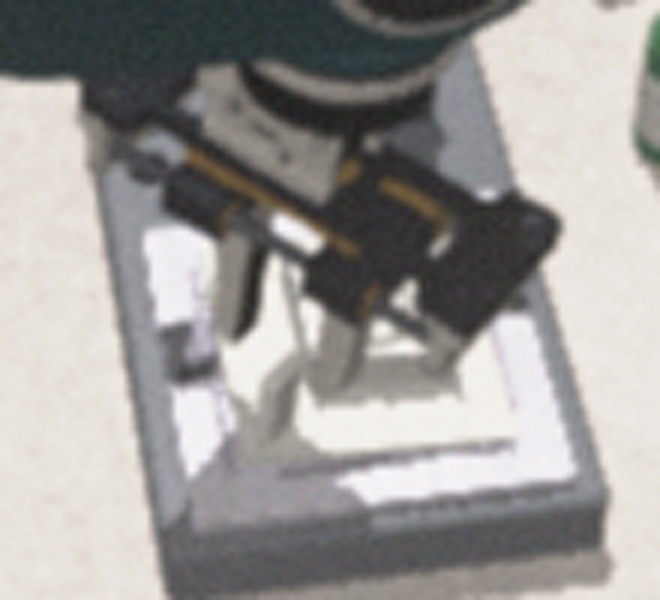

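The tab, near (285,385) in the crop, lies between the fingers. I'll go down and close gently.

Request:
send_rows(steps=[{"x": 0,"y": 0,"z": 0.02,"wx": -0.001,"wy": 0.002,"wz": 0,"grip": 0.2},{"x": 0.001,"y": 0.001,"z": 0.019,"wx": -0.001,"wy": 0.002,"wz": 0,"grip": 0.2},{"x": 0,"y": 0,"z": 0,"wx": 0,"wy": 0,"wz": 0,"grip": 0.6},{"x": 0,"y": 0,"z": 0,"wx": 0,"wy": 0,"wz": 0,"grip": 1},{"x": 0,"y": 0,"z": 0,"wx": 0,"wy": 0,"wz": 0,"grip": 1},{"x": 0,"y": 0,"z": 0,"wx": 0,"wy": 0,"wz": 0,"grip": 1},{"x": 0,"y": 0,"z": 0,"wx": 0,"wy": 0,"wz": 0,"grip": 1}], grip_force=15)

```text
t: 17.55
ee_pos: [0.5201, 0.0455, 0.0782]
tcp_rot: [0.945, 0.323, -0.04, -0.02]
ft_force: [-3.1, 1.9, 1.6]
gripper_width: 0.0102
```

```bash
python3 - <<'E'
from h import *
c=cur();s=read_state()
print(s['t'],c[0],s['ft_force'],s['moment'],s['gripper_width'])
im,d=grab('side','s9');cv2.imwrite('pics/s9c.png',cv2.resize(im[200:300,280:390,::-1],None,fx=6,fy=6,interpolation=cv2.INTER_CUBIC))
E
```

```text
17.55 [0.52011701 0.04548933 0.07816931] [-3.08242507  1.92089417  1.60987085] [0.36212708 0.51301225 0.14008103] 0.010176527487572277
```

View pics/s9c.png

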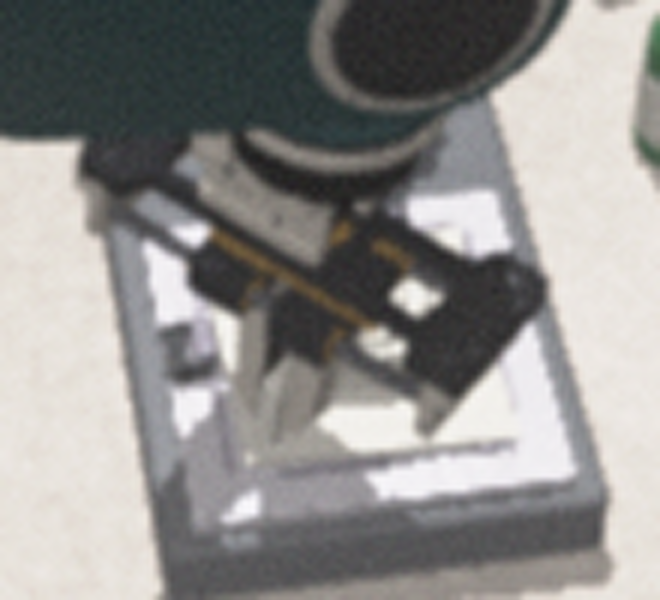

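The tab is gripped at 10.2 mm. Next I plan the peel about the far corner.

```bash
cat > peel.py <<'E'
from h import *
F=np.r_[W(.6165,.220),.0505]
c=cur()
Rs0=c[1]*T_st.inv()
print('sheet normal',(Ru.inv()*Rs0).as_rotvec())
r=Rs0.inv().apply(c[0]-F);print('tcp rel far corner in sheet frame',r)
E
python3 - <<'E'
from peel import *
def tilt(deg): return sheetrot(np.radians(deg)*np.array([-1,1,0])/2**.5)
Rt=tilt(24)
sl=Slerp([0,1],Ro.concatenate([Rs0,Rt]))
poses=[c]
for k in range(1,19):
    S=sl(k/18);poses.append((F+S.apply(r),S*T_st))
e=rows(poses,1,4);print(e[0])
E
```

```text
sheet normal [0.0009418  0.08877509 0.00022179]
tcp rel far corner in sheet frame [-0.10844533 -0.10877867  0.01822449]
[{"x":0.0004,"y":-0.0002,"z":-0.003,"wx":-0.0035,"wy":-0.0198,"wz":0.0007,"grip":1},{"x":0.0004,"y":-0.0002,"z":-0.0031,"wx":-0.0034,"wy":-0.0198,"wz":0.0008,"grip":1},{"x":0.0004,"y":-0.0001,"z":-0.003,"wx":-0.0035,"wy":-0.0198,"wz":0.0007,"grip":1},{"x":0.0004,"y":-0.0002,"z":-0.0031,"wx":-0.0034,"wy":-0.0199,"wz":0.0008,"grip":1},{"x":0.0004,"y":-0.0002,"z":-0.003,"wx":-0.0035,"wy":-0.0198,"wz":0.0007,"grip":1},{"x":0.0003,"y":-0.0002,"z":-0.003,"wx":-0.0035,"wy":-0.0198,"wz":0.0008,"grip":1},{"x":0.0004,"y":-0.0002,"z":-0.0031,"wx":-0.0034,"wy":-0.0198,"wz":0.0007,"grip":1},{"x":0.0004,"y":-0.0002,"z":-0.003,"wx":-0.0035,"wy":-0.0198,"wz":0.0008,"grip":1},{"x":0.0004,"y":-0.0001,"z":-0.0031,"wx":-0.0035,"wy":-0.0198,"wz":0.0007,"grip":1},{"x":0.0004,"y":-0.0002,"z":-0.003,"wx":-0.0034,"wy":-0.0198,"wz":0.0008,"grip":1},{"x":0.0004,"y":-0.0002,"z":-0.003,"wx":-0.0035,"wy":-0.0198,"wz":0.0007,"grip":1},{"x":0.0004,"y":-0.0002,"z":-0.0031,"wx":-0.0034,"wy":-0.0199,"wz":0.0008,"grip":1}]
[{"x":0.0004,"y":-0.0002,"z":-0.003,"wx":-0.0035,"wy":-0.0198,"wz":0.0007,"grip":1},{"x":0.0004,"y":-0.0002,"z":-0.0031,"wx":-0.0035,"wy":-0.0198,"wz":0.0008,"grip":1},{"x":0.0004,"y":-0.0001,"z":-0.003,"wx":-0.0034,"wy":-0.0198,"wz":0.0007,"grip":1},{"x":0.0004,"y":-0.0002,"z":-0.003,"wx":-0.0035,"wy":-0.0198,"wz":0.0008,"grip":1},{"x":0.0003,"y":-0.0002,"z":-0.0031,"wx":-0.0035,"wy":-0.0198,"wz":0.0007,"grip":1},{"x":0.0004,"y":-0.0002,"z":-0.003,"wx":-0.0034,"wy":-0.0198,"wz":0.0008,"grip":1}]
[0.53440499 0.05839272 0.12962185]
```

Request:
send_rows(steps=[{"x": 0,"y": 0,"z": 0,"wx": 0,"wy": 0,"wz": 0,"grip": 1},{"x": 0,"y": 0,"z": 0,"wx": 0,"wy": 0,"wz": 0,"grip": 1},{"x": 0.0004,"y": -0.0002,"z": -0.003,"wx": -0.0035,"wy": -0.0198,"wz": 0.0007,"grip": 1},{"x": 0.0004,"y": -0.0002,"z": -0.0031,"wx": -0.0034,"wy": -0.0198,"wz": 0.0008,"grip": 1},{"x": 0.0004,"y": -0.0001,"z": -0.003,"wx": -0.0035,"wy": -0.0198,"wz": 0.0007,"grip": 1},{"x": 0.0004,"y": -0.0002,"z": -0.0031,"wx": -0.0034,"wy": -0.0199,"wz": 0.0008,"grip": 1}], grip_force=30)

```text
t: 18.35
ee_pos: [0.522, 0.047, 0.0899]
tcp_rot: [0.944, 0.322, -0.076, -0.0]
ft_force: [-3.9, 1.4, -1.1]
gripper_width: 0.01
```

Request:
send_rows(steps=[{"x": 0.0004,"y": -0.0002,"z": -0.003,"wx": -0.0035,"wy": -0.0198,"wz": 0.0007,"grip": 1},{"x": 0.0003,"y": -0.0002,"z": -0.003,"wx": -0.0035,"wy": -0.0198,"wz": 0.0008,"grip": 1},{"x": 0.0004,"y": -0.0002,"z": -0.0031,"wx": -0.0034,"wy": -0.0198,"wz": 0.0007,"grip": 1}])

```text
t: 18.73
ee_pos: [0.5237, 0.0486, 0.0988]
tcp_rot: [0.941, 0.321, -0.103, 0.014]
ft_force: [-7.3, -0.0, 1.5]
gripper_width: 0.0104
```

```bash
python3 - <<'E'
from peel import *
s=read_state()
print(s['t'],c[0],s['ft_force'],s['moment'],s['gripper_width'])
im,d=grab('side','s10');cv2.imwrite('pics/s10c.png',cv2.resize(im[190:310,280:400,::-1],None,fx=5,fy=5,interpolation=cv2.INTER_CUBIC))
E
```

```text
sheet normal [-1.16429011e-01  1.71933813e-01 -1.45294461e-05]
tcp rel far corner in sheet frame [-0.10887731 -0.10907537  0.01744731]
18.725 [0.52371285 0.04861416 0.09876649] [-7.26356907 -0.04820394  1.49456903] [0.20059109 1.46130724 0.085712  ] 0.010359593671430946
```

View pics/s10c.png

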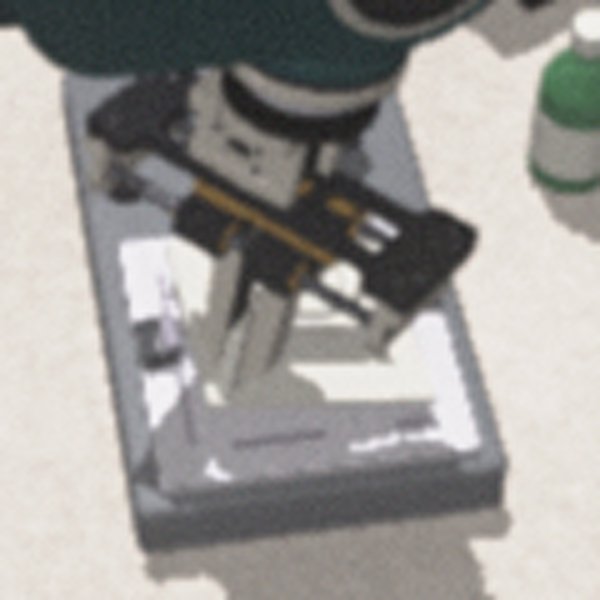

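The tab corner is rising as planned and the sheet is tilted about 12°. A small push of -7 N comes from the far catches. I'll continue and ease the pivot back slightly.

Request:
send_rows(steps=[{"x": 0.0002,"y": -0.0002,"z": -0.003,"wx": -0.0035,"wy": -0.0198,"wz": 0.0008,"grip": 1},{"x": 0.0002,"y": -0.0002,"z": -0.0031,"wx": -0.0035,"wy": -0.0198,"wz": 0.0007,"grip": 1},{"x": 0.0002,"y": -0.0002,"z": -0.003,"wx": -0.0034,"wy": -0.0198,"wz": 0.0008,"grip": 1},{"x": 0.0002,"y": -0.0002,"z": -0.003,"wx": -0.0035,"wy": -0.0198,"wz": 0.0007,"grip": 1},{"x": 0.0002,"y": -0.0002,"z": -0.0031,"wx": -0.0034,"wy": -0.0199,"wz": 0.0008,"grip": 1},{"x": 0.0002,"y": -0.0002,"z": -0.003,"wx": -0.0035,"wy": -0.0198,"wz": 0.0007,"grip": 1}])

```text
t: 19.52
ee_pos: [0.5278, 0.0525, 0.1163]
tcp_rot: [0.934, 0.319, -0.155, 0.044]
ft_force: [-8.8, -0.7, 3.0]
gripper_width: 0.0098
```

Request:
send_rows(steps=[{"x": 0.0002,"y": -0.0002,"z": -0.003,"wx": -0.0035,"wy": -0.0198,"wz": 0.0007,"grip": 1},{"x": 0.0002,"y": -0.0002,"z": -0.0031,"wx": -0.0035,"wy": -0.0198,"wz": 0.0008,"grip": 1},{"x": 0.0002,"y": -0.0001,"z": -0.003,"wx": -0.0034,"wy": -0.0198,"wz": 0.0007,"grip": 1},{"x": 0.0003,"y": -0.0002,"z": -0.003,"wx": -0.0035,"wy": -0.0198,"wz": 0.0008,"grip": 1},{"x": 0.0003,"y": -0.0002,"z": -0.0031,"wx": -0.0035,"wy": -0.0198,"wz": 0.0007,"grip": 1},{"x": 0,"y": 0,"z": 0,"wx": 0,"wy": 0,"wz": 0,"grip": 1}])

```text
t: 20.27
ee_pos: [0.5328, 0.0572, 0.13]
tcp_rot: [0.925, 0.316, -0.198, 0.068]
ft_force: [-6.1, -1.2, 1.8]
gripper_width: 0.0101
```

```bash
python3 - <<'E'
from peel import *
s=read_state()
print(s['t'],c[0],s['ft_force'],s['moment'],s['gripper_width'],np.degrees(np.linalg.norm((Ru.inv()*Rs0).as_rotvec())))
im,d=grab('side','s11');cv2.imwrite('pics/s11c.png',cv2.resize(im[190:310,280:400,::-1],None,fx=5,fy=5,interpolation=cv2.INTER_CUBIC))
im,d=grab('top','t11');cv2.imwrite('pics/t11c.png',cv2.resize(im[155:275,200:360,::-1],None,fx=5,fy=5,interpolation=cv2.INTER_CUBIC))
E
```

```text
sheet normal [-2.97908567e-01  2.97630136e-01  4.85676582e-05]
tcp rel far corner in sheet frame [-0.10996791 -0.1101674   0.01738964]
20.275 [0.53276488 0.0572452  0.12999974] [-6.14863645 -1.23682224  1.82711695] [-0.02275253  1.3729173   0.06838828] 0.01005814492002834 24.127797301016823
```

View pics/s11c.png

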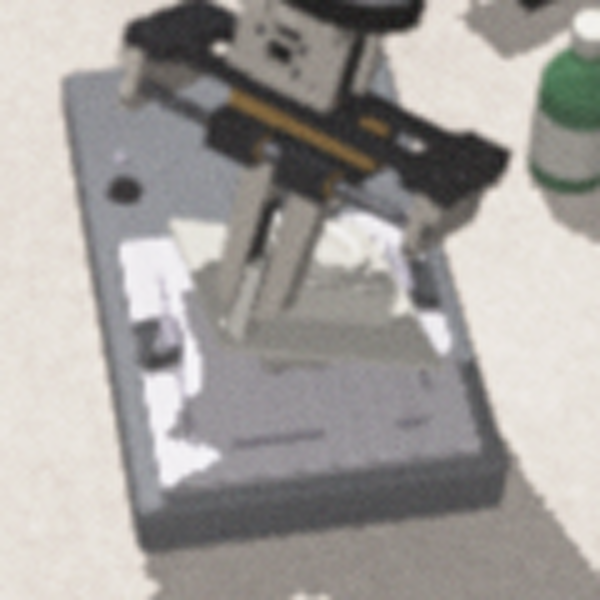

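View pics/t11c.png

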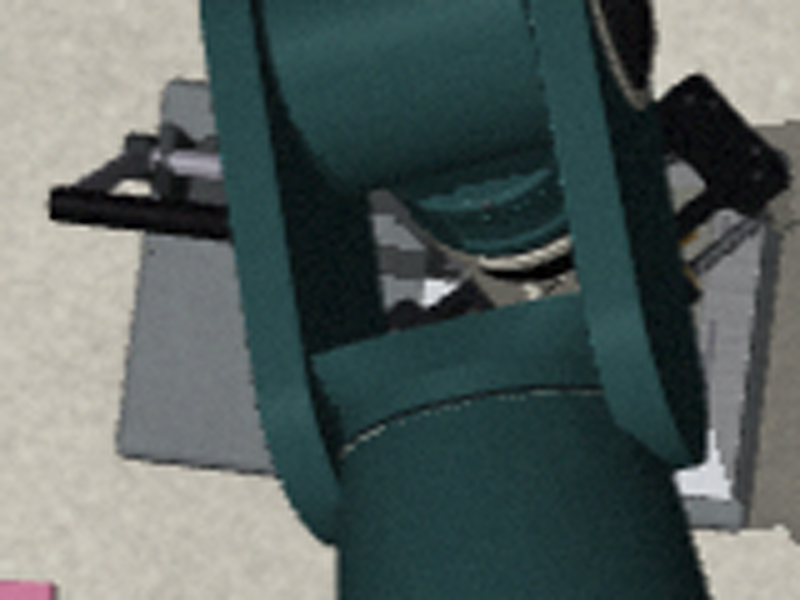

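The sheet is tilted 24° with its far corner down, near (430,350) on the +x/+y side. I'll add about 6° more so both far catches surely let go, easing the horizontal push.

Request:
send_rows(steps=[{"x": 0,"y": 0,"z": -0.0027,"wx": 0,"wy": -0.0175,"wz": 0,"grip": 1},{"x": 0,"y": 0,"z": -0.0027,"wx": 0,"wy": -0.0175,"wz": 0,"grip": 1},{"x": 0,"y": 0,"z": -0.0027,"wx": 0,"wy": -0.0175,"wz": 0,"grip": 1},{"x": 0,"y": 0,"z": -0.0027,"wx": 0,"wy": -0.0175,"wz": 0,"grip": 1},{"x": 0,"y": 0,"z": -0.0027,"wx": 0,"wy": -0.0175,"wz": 0,"grip": 1},{"x": 0,"y": 0,"z": -0.0027,"wx": 0,"wy": -0.0175,"wz": 0,"grip": 1},{"x": 0,"y": 0,"z": 0,"wx": 0,"wy": 0,"wz": 0,"grip": 1}])

```text
t: 21.25
ee_pos: [0.5388, 0.0618, 0.1444]
tcp_rot: [0.914, 0.312, -0.245, 0.084]
ft_force: [-1.8, 1.3, -0.4]
gripper_width: 0.0097
```

```bash
python3 - <<'E'
from peel import *
s=read_state()
print(s['t'],c[0],s['ft_force'],s['moment'],s['gripper_width'],np.degrees(np.linalg.norm((Ru.inv()*Rs0).as_rotvec())))
im,d=grab('side','s12');cv2.imwrite('pics/s12c.png',cv2.resize(im[190:310,280:400,::-1],None,fx=5,fy=5,interpolation=cv2.INTER_CUBIC))
# lift: -diag 10mm & up
R=c[1]
for dv in ([0,0,.01],):
    print(R.inv().apply(dv))
E
```

```text
sheet normal [-3.71140225e-01  3.70964280e-01  3.37830677e-05]
tcp rel far corner in sheet frame [-0.11107509 -0.11141476  0.01739094]
21.25 [0.53876643 0.061758   0.14436948] [-1.76211857  1.30126482 -0.39045612] [ 0.38796839  0.425187   -0.01602547] 0.009696732631901505 30.06579663499313
[-5.00994173e-03  1.10118342e-06 -8.65450649e-03]
```

View pics/s12c.png

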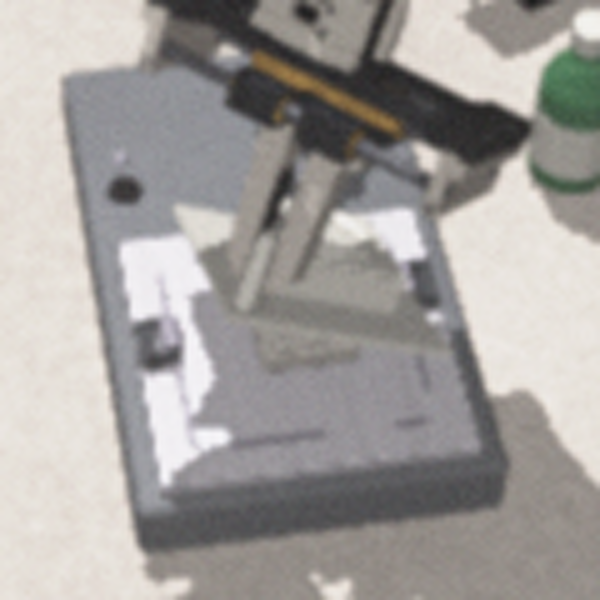

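The forces have dropped away, so the catches have let go, and the plaster model is visible below the sheet. Now I lift straight up.

Request:
send_rows(steps=[{"x": -0.0025,"y": 0,"z": -0.0043,"wx": 0,"wy": 0,"wz": 0,"grip": 1},{"x": -0.0025,"y": 0,"z": -0.0043,"wx": 0,"wy": 0,"wz": 0,"grip": 1},{"x": -0.005,"y": 0,"z": -0.0087,"wx": 0,"wy": 0,"wz": 0,"grip": 1},{"x": -0.005,"y": 0,"z": -0.0087,"wx": 0,"wy": 0,"wz": 0,"grip": 1},{"x": -0.0075,"y": 0,"z": -0.013,"wx": 0,"wy": 0,"wz": 0,"grip": 1},{"x": -0.01,"y": 0,"z": -0.0173,"wx": 0,"wy": 0,"wz": 0,"grip": 1},{"x": -0.01,"y": 0,"z": -0.0173,"wx": 0,"wy": 0,"wz": 0,"grip": 1},{"x": -0.01,"y": 0,"z": -0.0173,"wx": 0,"wy": 0,"wz": 0,"grip": 1}])

```text
t: 22.3
ee_pos: [0.5387, 0.0617, 0.251]
tcp_rot: [0.914, 0.312, -0.245, 0.084]
ft_force: [0.3, 0.2, -0.3]
gripper_width: 0.0098
```

```bash
python3 - <<'E'
from peel import *
s=read_state()
print(s['t'],s['ft_force'],s['gripper_width'])
im,d=grab('side','s13');cv2.imwrite('pics/s13c.png',cv2.resize(im[130:330,260:430,::-1],None,fx=3,fy=3,interpolation=cv2.INTER_CUBIC))
# target: sheet level, centre above pad; tcp rel centre in sheet frame from r: 
pad=np.array([.563,-.212,.022])
rc=np.array([-.0467,-.0467,.0154])  # tcp rel flange centre(mid): r - (far corner->centre)
S=Ru
tgt=(pad+np.array([0,0,.125])+S.apply(rc),S*T_st);print(tgt[0])
up=c
e=rows([c]+line(c,tgt,24),1,3);print(e[0])
E
```

```text
sheet normal [-3.70488331e-01  3.69963923e-01 -1.04853870e-04]
tcp rel far corner in sheet frame [-0.14878828 -0.14919226  0.10989408]
22.3 [ 0.32958503  0.24068533 -0.26031416] 0.009770607155254105
[ 0.51074461 -0.25238755  0.1624    ]
[{"x":-0.006,"y":0.01,"z":0.008,"wx":0,"wy":0.022,"wz":-0,"grip":1},{"x":-0.006,"y":0.009,"z":0.007,"wx":0,"wy":0.022,"wz":-0,"grip":1},{"x":-0.006,"y":0.01,"z":0.008,"wx":0,"wy":0.021,"wz":-0,"grip":1},{"x":-0.006,"y":0.01,"z":0.007,"wx":0,"wy":0.022,"wz":-0,"grip":1},{"x":-0.007,"y":0.009,"z":0.007,"wx":0,"wy":0.022,"wz":-0,"grip":1},{"x":-0.007,"y":0.01,"z":0.007,"wx":0,"wy":0.022,"wz":-0,"grip":1},{"x":-0.007,"y":0.009,"z":0.007,"wx":0,"wy":0.022,"wz":-0,"grip":1},{"x":-0.007,"y":0.01,"z":0.006,"wx":0,"wy":0.022,"wz":-0,"grip":1},{"x":-0.007,"y":0.01,"z":0.007,"wx":0,"wy":0.021,"wz":-0,"grip":1},{"x":-0.007,"y":0.009,"z":0.006,"wx":0,"wy":0.022,"wz":-0,"grip":1},{"x":-0.007,"y":0.01,"z":0.007,"wx":0,"wy":0.022,"wz":-0,"grip":1},{"x":-0.008,"y":0.01,"z":0.006,"wx":0,"wy":0.022,"wz":-0,"grip":1}]
[{"x":-0.007,"y":0.009,"z":0.006,"wx":0,"wy":0.022,"wz":-0,"grip":1},{"x":-0.008,"y":0.01,"z":0.005,"wx":0,"wy":0.021,"wz":-0,"grip":1},{"x":-0.008,"y":0.01,"z":0.006,"wx":0,"wy":0.022,"wz":-0,"grip":1},{"x":-0.008,"y":0.009,"z":0.005,"wx":0,"wy":0.022,"wz":-0,"grip":1},{"x":-0.008,"y":0.01,"z":0.005,"wx":0,"wy":0.022,"wz":-0,"grip":1},{"x":-0.009,"y":0.01,"z":0.005,"wx":0,"wy":0.022,"wz":-0,"grip":1},{"x":-0.008,"y":0.009,"z":0.005,"wx":0,"wy":0.021,"wz":-0,"grip":1},{"x":-0.008,"y":0.01,"z":0.005,"wx":0,"wy":0.022,"wz":-0,"grip":1},{"x":-0.009,"y":0.009,"z":0.004,"wx":0,"wy":0.022,"wz":-0,"grip":1},{"x":-0.009,"y":0.01,"z":0.005,"wx":0,"wy":0.022,"wz":-0,"grip":1},{"x":-0.008,"y":0.01,"z":0.004,"wx":0,"wy":0.022,"wz":-0,"grip":1},{"x":-0.009,"y":0.009,"z":0.003,"wx":0,"wy":0.022,"wz":-0,"grip":1}]
[ 0.5107174  -0.2518775   0.16287369]
```

View pics/s13c.png

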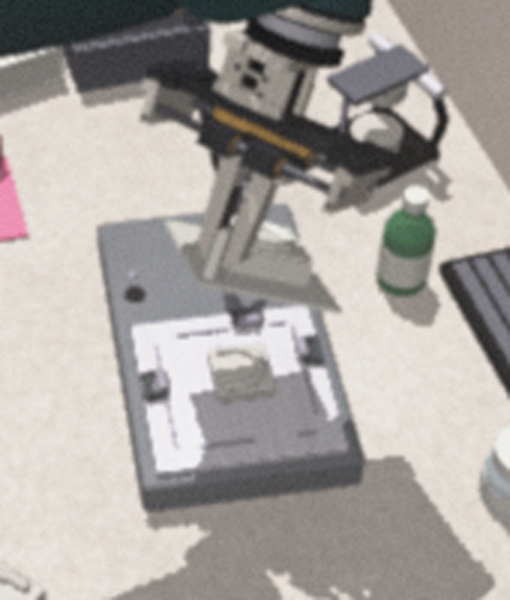

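The sheet is clear of the unit, and the model stays on the plate at (240,370). Next I carry it to the pad while levelling it.

Request:
send_rows(steps=[{"x": -0.006,"y": 0.01,"z": 0.008,"wx": 0,"wy": 0.022,"wz": 0,"grip": 1},{"x": -0.006,"y": 0.009,"z": 0.007,"wx": 0,"wy": 0.022,"wz": 0,"grip": 1},{"x": -0.006,"y": 0.01,"z": 0.008,"wx": 0,"wy": 0.021,"wz": 0,"grip": 1},{"x": -0.006,"y": 0.01,"z": 0.007,"wx": 0,"wy": 0.022,"wz": 0,"grip": 1},{"x": -0.007,"y": 0.009,"z": 0.007,"wx": 0,"wy": 0.022,"wz": 0,"grip": 1},{"x": -0.007,"y": 0.01,"z": 0.007,"wx": 0,"wy": 0.022,"wz": 0,"grip": 1},{"x": -0.007,"y": 0.009,"z": 0.007,"wx": 0,"wy": 0.022,"wz": 0,"grip": 1},{"x": -0.007,"y": 0.01,"z": 0.006,"wx": 0,"wy": 0.022,"wz": 0,"grip": 1},{"x": -0.007,"y": 0.01,"z": 0.007,"wx": 0,"wy": 0.021,"wz": 0,"grip": 1},{"x": -0.007,"y": 0.009,"z": 0.006,"wx": 0,"wy": 0.022,"wz": 0,"grip": 1},{"x": -0.007,"y": 0.01,"z": 0.007,"wx": 0,"wy": 0.022,"wz": 0,"grip": 1},{"x": -0.008,"y": 0.01,"z": 0.006,"wx": 0,"wy": 0.022,"wz": 0,"grip": 1}])

```text
t: 23.85
ee_pos: [0.5245, -0.0966, 0.2044]
tcp_rot: [0.938, 0.32, -0.123, 0.042]
ft_force: [-0.5, 0.3, -0.5]
gripper_width: 0.0099
```

Request:
send_rows(steps=[{"x": -0.007,"y": 0.009,"z": 0.006,"wx": 0,"wy": 0.022,"wz": 0,"grip": 1},{"x": -0.008,"y": 0.01,"z": 0.005,"wx": 0,"wy": 0.021,"wz": 0,"grip": 1},{"x": -0.008,"y": 0.01,"z": 0.006,"wx": 0,"wy": 0.022,"wz": 0,"grip": 1},{"x": -0.008,"y": 0.009,"z": 0.005,"wx": 0,"wy": 0.022,"wz": 0,"grip": 1},{"x": -0.008,"y": 0.01,"z": 0.005,"wx": 0,"wy": 0.022,"wz": 0,"grip": 1},{"x": -0.009,"y": 0.01,"z": 0.005,"wx": 0,"wy": 0.022,"wz": 0,"grip": 1},{"x": -0.008,"y": 0.009,"z": 0.005,"wx": 0,"wy": 0.021,"wz": 0,"grip": 1},{"x": -0.008,"y": 0.01,"z": 0.005,"wx": 0,"wy": 0.022,"wz": 0,"grip": 1},{"x": -0.009,"y": 0.009,"z": 0.004,"wx": 0,"wy": 0.022,"wz": 0,"grip": 1},{"x": -0.009,"y": 0.01,"z": 0.005,"wx": 0,"wy": 0.022,"wz": 0,"grip": 1},{"x": -0.008,"y": 0.01,"z": 0.004,"wx": 0,"wy": 0.022,"wz": 0,"grip": 1},{"x": -0.009,"y": 0.009,"z": 0.003,"wx": 0,"wy": 0.022,"wz": 0,"grip": 1}])

```text
t: 25.35
ee_pos: [0.5105, -0.2528, 0.1609]
tcp_rot: [0.946, 0.323, 0.001, -0.0]
ft_force: [0.4, -0.3, -0.7]
gripper_width: 0.0098
```

Request:
send_rows(steps=[{"x": 0,"y": 0,"z": 0,"wx": 0,"wy": 0,"wz": 0,"grip": 1},{"x": 0,"y": 0,"z": 0,"wx": 0,"wy": 0,"wz": 0,"grip": 1},{"x": 0,"y": 0,"z": 0,"wx": 0,"wy": 0,"wz": 0,"grip": 1}])

```text
t: 25.72
ee_pos: [0.5108, -0.2515, 0.1614]
tcp_rot: [0.946, 0.323, -0.0, 0.0]
ft_force: [0.1, 0.3, -0.4]
gripper_width: 0.0099
```

```bash
python3 - <<'E'
from peel import *
s=read_state()
print(s['t'],c[0],s['ft_force'],s['gripper_width'])
print('est centre',c[0]-Rs0.apply([-.0467,-.0467,.0154]))
im,d=grab('side','s14')
A=pts('side',d)
U=np.stack([A[...,:2]@ux,A[...,:2]@uy,A[...,2]],-1)
m=(A[...,2]>.12)&(A[...,2]<.19)&(im.min(-1)>70)&(np.hypot(A[...,0]-.57,A[...,1]+.21)<.12)
p=U[m];print(len(p),p.min(0),p.max(0),np.array([.563,-.212])@ux,np.array([.563,-.212])@uy)
q=p[(p[:,2]>.135)&(p[:,2]<.160)]
X=np.c_[q[:,0]-.585,q[:,1]+.139,np.ones(len(q))]
for _ in range(6):
    b=np.linalg.lstsq(X,q[:,2],rcond=None)[0];r=q[:,2]-X@b;k=abs(r)<1.5*r.std();q=q[k];X=X[k]
print('plane',b,r.std(),len(q),q.min(0),q.max(0))
grab('top','t14')
E
```

```text
sheet normal [-2.58788136e-04 -6.02866528e-05  5.66888442e-04]
tcp rel far corner in sheet frame [-0.07810153 -0.40454895  0.11078223]
25.725 [ 0.51080369 -0.25150817  0.16138223] [ 0.09756031  0.28538738 -0.36651088] 0.00988548158673463
est centre [ 0.56303659 -0.21109507  0.14597295]
699 [ 0.51841404 -0.20470872  0.14003904] [ 0.6463575  -0.09786875  0.18956998] 0.5853742682016729 -0.13874424718652595
plane [-0.00046548 -0.00651652  0.14657076] 0.0006699186004798189 183 [ 0.52181853 -0.20050783  0.14537701] [ 0.64606617 -0.09786875  0.1479554 ]
```

View pics/s14.png

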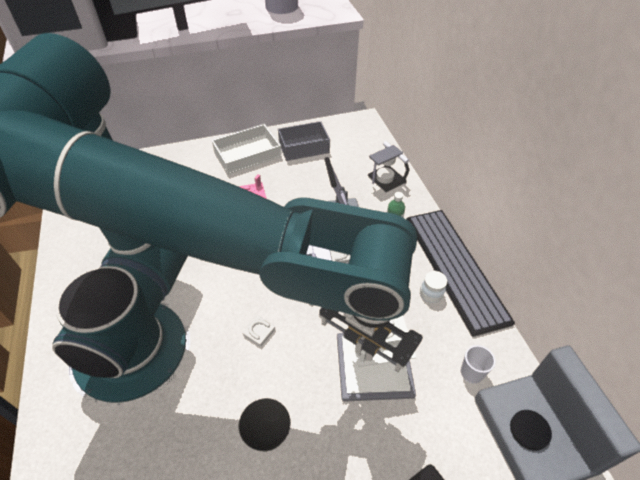

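View pics/t14.png

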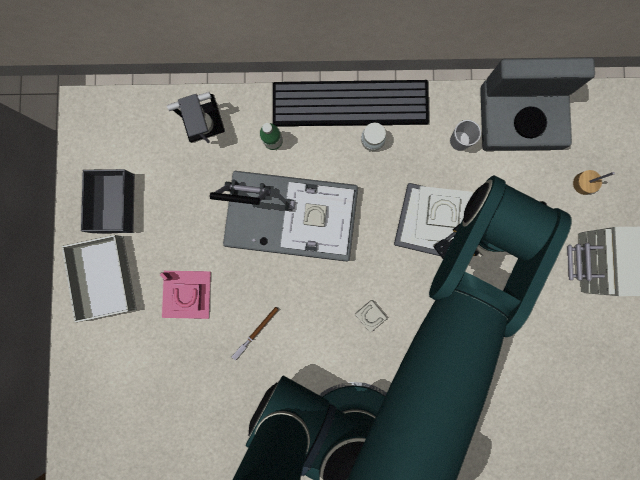

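```bash
python3 - <<'E'
from h import *
z=np.load('t14.npz');im,d=z['im'],z['d'];A=pts('top',d);U=np.stack([A[...,:2]@ux,A[...,:2]@uy,A[...,2]],-1)
m=(abs(U[...,2]-.1465)<.006)&(abs(U[...,0]-.585)<.1)&(abs(U[...,1]+.139)<.1)&(im.min(-1)>80)
p=U[m];print('flange',len(p),np.percentile(p,[1,50,99],axis=0))
cv2.imwrite('pics/t14c.png',cv2.resize(im[165:275,380:500,::-1],None,fx=5,fy=5,interpolation=cv2.INTER_CUBIC))
E
```

```text
flange 1357 [[ 0.52469799 -0.19265332  0.14184268]
 [ 0.5891083  -0.114005    0.14674139]
 [ 0.64742663 -0.07566301  0.15157228]]
```

View pics/t14c.png

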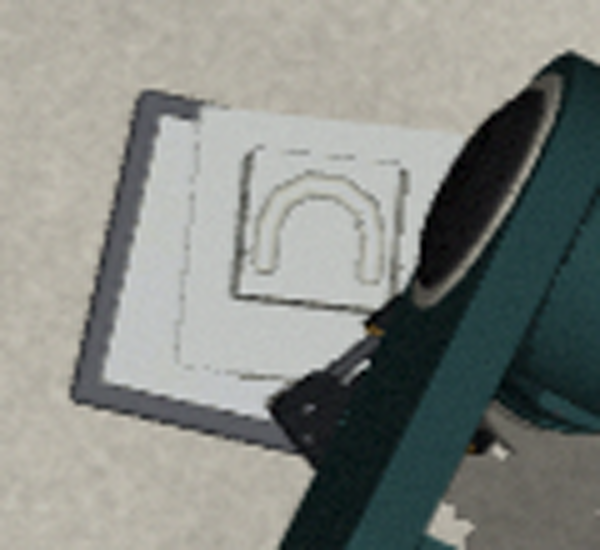

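The top view agrees. The flange's +y edge is at -0.076 m against -0.077 expected, and its x middle is at 0.586 against 0.585. The sheet is level, about 125 mm above the pad. I'll hand it in.

```bash
python3 -c "
from workcell import *
print(read_state()['joint_velocities'].round(4)); print(job_done())"
```

```text
[-0.0032  0.0006  0.0012 -0.0017  0.0017  0.001 ]
the job is handed in; nothing more can be done
None
```

The sheet is free, and I handed the job in at about 26 s with the arm holding it over the light pad.

- **Lever:** I pulled it down until it reached its stop, where the force rose to 31 N at a bar height of about 104 mm. I then eased it back over about 6 s, still gripped, and let go only once it pressed on its rest stop.
- **Peel:** I took the sheet by its tab and tilted it to about 30° with the far corner still on the plate. By then the forces had fallen to about 2 N. Only after that did I lift it straight up.
- **Final pose:** By the last camera and state checks, the sheet is level within about 0.5° and its centre is 124–125 mm above the pad. It is within about 1–3 mm of centred. The wrist force was close to zero and the joints were still.
- **Other objects:** The last top view shows the other things on the table where they started. Part of the picture is hidden by the arm.

**Checks that disagreed:** The first move call was refused because the rows left out some of the keys; the arm did not move. The side view's reading of the sheet's -y edge was about 4 mm off, and the arm partly hid that edge. The top view put the sheet within about 1 mm of where it should be.

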